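# Free the carton lane with a wedge and load it

## Robot

A 6-joint arm with a two-finger parallel gripper is mounted at the origin on a cart in front of the work surface, level with it; the furniture and walls round the work are solid. World frame = base frame: x ahead of the robot, y to its left, z up, the work surface at z = 0. Lengths are in m, angles in rad, forces in N, time in s.
With the tool pointing down it reaches from about 0.25 to 0.85 m from the base axis. Payload 12.5 kg.
Tool frame: the origin (TCP) lies at the very end of the fingers, on their centre line; the grasp point (between the pads) lies 19 mm behind it; z points along the fingers, y is the direction in which the jaws open and shut (so a half turn about z gives the same grasp; the last joint's range is limited). The gripper opens to 93 mm and grips with 3 to 60 N. Pads are 15 mm wide; open, the fingers measure 128 mm over their backs; the gripper's body (75 mm by 188 mm) begins 65 mm behind the grasp point.
Start: joints at [-1.334, 0.351, 1.652, -0, 1.139, -0.085], TCP at [0.174, -0.522, 0.185] pointing down, gripper open.
Joint ranges: [-2.75, 2.75], [-0.79, 2.1], [0.01, 2.65], [-1.57, 4.71], [0.07, 3.14], [-2.87, 2.87]. Speed limits (rad/s): [2.22, 2.22, 2.79, 3.14, 3.14, 3.14].

## Interface

Orientations are given as [roll, pitch, yaw] about the fixed x, y, z axes, in that order (R = Rz(yaw) Ry(pitch) Rx(roll)).
In Python, from workcell import r gives the robot as it stands.
- The arm moves only by the shell command python3 -m jog 'ROWS' [FORCE]. ROWS is a JSON object of lists of equal length, an entry for each row: "turn": the turn, a rotation vector about the tool's x, y, z in rad, a list of three; "translation": the shift along the tool's x, y, z in mm, a list of three; "fingers": the finger opening in mm, from 0 to 93. A call has 1 to 8 rows; each row shifts and turns the commanded pose from where the row before left it, along the tool's axes as they then stand; what a row does not reach is not made up. A row lasts 1/12 s, in which the tool goes at most 41.7 mm and 7.16 degrees, less where a joint would pass 70% of its speed; a pose out of reach is approached as far as the arm can. A call is refused whole if a number of a shift passes 41.7 or a number of a turn 0.125, either way. A call with a gripper value outside its range is refused whole. The fingers move at their own pace and stop on an object; FORCE is the grip in N (left out, the last holds). Time passes only in rows, so rows that do not move let the fingers close. It gives the time, the measured TCP pose, the force and the opening at its end, in the units of the state.
- r.state(): the state, without advancing time (a new reading comes with each control period).
- r.grab_frame(name): name is "side" or "top"; returns the picture (400x640x3 uint8, blue, green, red); there is no depth.
- r.camera_info(name): a dict with "vertical_fov" (degrees; the focal length in pixels is half the picture's height over the tangent of half this angle, whatever the lens; pixels are square), "cx", "cy" (the principal point, pixels), "k1" (the pictures are not rectified: a ray, as slopes to the right and down, at radius r is drawn at 1 + k1 r^2 times it, then the intrinsics apply), "extrinsics" (4x4, takes a point from world to camera coordinates). Camera axes: x right, y down, z forward; pixel columns grow to the right and rows downward; lengths in m; the calibration is good to about 2 mm. A picture is of the moment at which its call begins. camera_info takes no time and is no camera call.
- r.close_job(): hands the job in, once; it reports no verdict.
The state is a dict: "time": time; "joint_pos": joint angles; "joint_velocities": joint speeds; "tau": joint torques, N m; "position": TCP position; "ee_rot": TCP orientation; "force": force on the tool from outside, world axes, zero at the start; "torque": the same for the moment, N m; "grip_width": finger opening in m.
Only numpy, scipy, OpenCV 4.12 (cv2) and the standard library are available. Lean on these libraries where they do the work, as an engineer would, in place of code of your own. Each camera call takes 0.05 s, during which the arm holds its last target.

## Task

The little sloped roller lane is still barred by a spring clip on the rod beside it. Pick up the hand wedge and slide it down along the top of the rod, under the clip's sprung leaf, so that the leaf lifts and the clip is eased down off the rod's lower end into the catch tray; lay the wedge back on the worktop. Then set the slide carton lengthwise on the rollers at the top of the lane and let it run down to the end stop, leaving the other things where they are.

Things in the scene. Friction and masses are not known exactly. Their poses are not given: they have to be found in the camera images.
- lane: Fixed grey and aluminium lane stand. Origin on the worktop below the low end; own x level, pointing up the lane (away from the robot at yaw 0), y left, z up. Lane and rod rise at 25 degrees toward +x. (s, w, n) = up the slope, along y, square to the slope above the roller tops: x = s cos25 - n sin25, y = w, z = 0.045 + s sin25 + n cos25 (m).
- rod_low (a point): Middle of the top face of the flat-topped steel rod at its free lower end (s 0.015, w +0.048, n 0.024). The rod, beside the lane and parallel to it, is 18 mm wide, 10 mm thick (7 mm in its last 20 mm), 155 mm long. The way above its top face is free. Axes as lane.
- rod_high (a point): Middle of the rod's top face at its upper end (s 0.170). The rod is carried from below by a post at s 0.128 to 0.168. Two small ears on its sides (s 0.118 to 0.124, flush with its top, 5 mm out) catch the clip's teeth. Axes as lane.
- lane_load (a point): Middle of the loading part, on the roller tops (s 0.225, w 0, n 0): free rollers 49 mm wide, no walls standing above them, up to s 0.277. Below it a funnel (s 0.206, 52 mm wide, to s 0.176) leads between guide walls 36 mm apart, 12 mm high above the rollers. Axes as lane.
- lane_home (a point): Where the carton's centre is when it lies on the rollers against the end stop (s 0.0905, w 0, n 0.0135). The stop's face is at s 0.050. The white rollers turn freely, so the carton runs down by itself. Axes as lane.
- tray_mid (a point): Middle of the floor of the open catch tray under the rod's lower end, 4 mm above the worktop. Inside it measures 119 mm along x and 144 mm along y; rim 22 mm high. Axes as lane.
- clip_mid (a point): Centre of the loose steel clip's sleeve, 6 mm under the rod's top face. Sleeve 30 mm along the rod (starts at s 0.070 to 0.100), 25 wide, 16 high, round the rod with 1 mm side play. Its finger reaches 37 mm across the lane, 14 to 22 mm above the rollers, barring it. A wedge pushed on after lifting the leaf meets the sleeve's upper edge and drives the clip down off the rod (3 to 20 N). 57 g.
- leaf_lip (a point): On the leaf's upturned lip. The leaf runs from the sleeve 28 mm up the slope, 3 mm above the rod, to two teeth (20 mm apart) hooked 4.5 mm down behind the rod's ears, which stop the clip sliding down. The lip, 20 mm wide, rises from 3 mm above the rod's top at s 0.127 to 14 mm at s 0.144: the mouth for the wedge.
- leaf (a joint): Lift of the leaf about its hinge on the sleeve (rad): 0 = down, teeth hooked; about 0.16 frees the teeth. It springs back; a lift of 0.2 takes about 2.5 N at the teeth. The wedge driven in as far as the sleeve lifts it to about 0.25.
- wedge_mid (a point): Centre of the grey handle block of the hand wedge, 20 mm above its flat underside. Handle 55 mm long (own x -25 to +30 mm), 20 wide (y), 40 high. The steel blade points along own -x: 10 mm wide, flat underside, its top rising from 2.5 mm thick at the tip (75 mm from the handle's centre) to 17 mm at the handle. z up. 90 g.
- wedge_tip (a point): Middle of the blade's tip at its underside: 75 mm along own -x from the handle's centre and 20 mm below it.
- carton_mid (a point): Centre of the loose slide carton, a closed white and blue card box 31 x 81 x 27 mm (own x, y, z; the long side is y), lying flat; 13.5 mm above its underside. About 0.14 kg.
- timer: Pale bench timer 56 x 64 x 19 mm, a bystander to leave alone; origin under its middle.
- petri: Petri dish 60 mm across, 16 mm high, a bystander to leave alone; origin under its middle.
- pen: Black marker pen 132 mm long, a bystander to leave alone; origin under its middle.
Things that resemble listed ones, but are neither listed nor needed, are in the scene too. Leave any purple look-alike of the part that bears wedge_mid alone.

How it is judged:
On the way, in this order (a step that is already met when the one before it is completed fails the run):
1. the wedge's blade is under the leaf on the rod and lifts it (value of joint leaf above 0.08 rad and distance between wedge_tip and leaf_lip below 0.06 m), for 0.02 s.
2. the clip is off the rod and in the catch tray (x of clip_mid in the frame of lane between -0.095 and 0.03 m and y of clip_mid in the frame of lane between -0.053 and 0.097 m and z of clip_mid in the frame of lane between 0 and 0.04 m), for 0.2 s.
3. the carton has run down to the end stop (distance between carton_mid and lane_home below 0.009 m), for 0.2 s.
At the end, for the whole second after the job is handed in: The clip lies in the catch tray (its sleeve within the rim and below 40 mm), the carton rests against the lane's end stop (centre within 9 mm of its home), and the wedge lies at rest on the worktop, outside the tray (all of step 2 and distance between carton_mid and lane_home below 0.009 m and linear speed of each of carton, wedge below 0.02 m/s and height (world z) of wedge_mid below 0.03 m and horizontal distance between wedge_mid and tray_mid above 0.085 m); the robot touches nothing.
It fails at once if the timer is shifted by more than 30 mm (distance of timer from where it was at the start of the episode above 0.03 m).
It fails at once if the petri is shifted by more than 30 mm (distance of petri from where it was at the start of the episode above 0.03 m).
It fails at once if the pen is shifted by more than 30 mm (distance of pen from where it was at the start of the episode above 0.03 m).
It also fails if it takes over 72 s, if anything falls off the work surface, if the arm or the gripper's body presses on something with over 40 N, if the wrist force passes 120 N, or if a joint passes its speed limit or range.

## Working session

There is one attempt and no reset: what is moved stays moved. The work goes in short steps, Python scripts to look and compute and a shell command to move; the robot and the scene stay as the last step left them, time stands still between calls to the robot, and variables do not carry over. Pictures are saved under pics/ and viewed, and the job is handed in when it is done.

```bash
ls; mkdir -p pics; python3 - <<'E'
from workcell import r
import cv2,json
print(r.state())
for n in("side","top"):
    print(n,r.camera_info(n)); cv2.imwrite(f"pics/{n}0.png",r.grab_frame(n))
E
```

```text
pics
{'time': 0.0, 'joint_pos': array([-1.33360538e+00,  3.51225694e-01,  1.65240568e+00, -2.55104173e-05,
        1.13908248e+00, -8.46164523e-02]), 'joint_velocities': array([-1.10618932e-04, -9.44879023e-04, -5.90488485e-05,  1.54694625e-04,
        2.93321233e-04,  3.25976706e-04]), 'tau': array([ 1.26906751e-03, -4.97325253e+01, -2.85253680e+01,  7.00035179e-02,
        2.56362464e-02, -1.06514535e-04]), 'position': array([ 0.17387675, -0.52140309,  0.18471422]), 'ee_rot': array([-3.14047351e+00, -7.16834648e-05,  3.21818044e-01]), 'force': array([ 0.20674098,  0.82010392, -0.28121044]), 'torque': array([ 0.00848855, -0.01090624, -0.01300151]), 'grip_width': 0.09343569430081869}
side {'vertical_fov': 43.437707067316516, 'cx': 315.82714034252416, 'cy': 198.7973300146052, 'k1': 0.017092066990139623, 'extrinsics': array([[ 0.96678889, -0.25541004, -0.00921751, -0.4902678 ],
       [-0.21632959, -0.79859037, -0.56165375,  0.18627541],
       [ 0.13609099,  0.54499462, -0.82732104,  1.38369164],
       [ 0.        ,  0.        ,  0.        ,  1.        ]])}
top {'vertical_fov': 43.38173057794535, 'cx': 323.41438415241964, 'cy': 199.75631829001526, 'k1': -0.04117391148815615, 'extrinsics': array([[ 0.02026895, -0.99976558,  0.00761222,  0.01230306],
       [-0.9878277 , -0.02120025, -0.1541006 ,  0.55014973],
       [ 0.15422585, -0.0043961 , -0.98802584,  1.42011165],
       [ 0.        ,  0.        ,  0.        ,  1.        ]])}
```

View pics/side0.png

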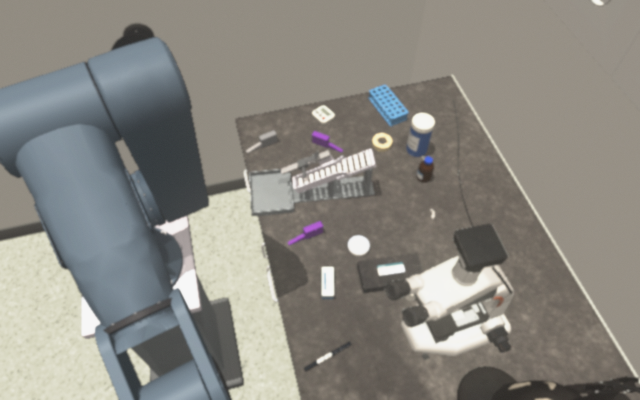

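View pics/top0.png

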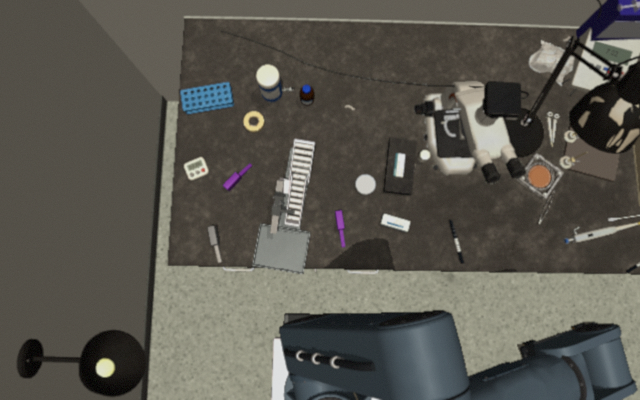

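```bash
cat > h.py <<'E'
from workcell import r
import cv2,numpy as np
def K(n):
    c=r.camera_info(n); f=200/np.tan(np.radians(c['vertical_fov'])/2); return c,f
def ray(n,u,v):
    c,f=K(n); d=np.array([(u-c['cx'])/f,(v-c['cy'])/f]); s=d.copy()
    for _ in range(20): s=d/(1+c['k1']*(s@s))
    E=np.array(c['extrinsics']); R,t=E[:3,:3],E[:3,3]
    w=R.T@np.array([*s,1]); return -R.T@t, w/np.linalg.norm(w)
def onz(n,u,v,z=0.):
    o,d=ray(n,u,v); return o+d*(z-o[2])/d[2]
def proj(n,p):
    c,f=K(n);E=np.array(c['extrinsics']); q=E[:3,:3]@np.asarray(p,float)+E[:3,3]; s=q[:2]/q[2]; s=s*(1+c['k1']*(s@s))
    return np.array([c['cx']+f*s[0],c['cy']+f*s[1]])
def tri(a,b):
    o1,d1=ray('side',*a);o2,d2=ray('top',*b)
    A=np.stack([d1,-d2],1);x=np.linalg.lstsq(A,o2-o1,rcond=None)[0]
    p,q=o1+d1*x[0],o2+d2*x[1]; return (p+q)/2,np.linalg.norm(p-q)
def crop(img,x0,y0,w,h,s,name):
    cv2.imwrite('pics/'+name,cv2.resize(img[y0:y0+h,x0:x0+w],None,fx=s,fy=s,interpolation=cv2.INTER_CUBIC))
E
python3 - <<'E'
from h import *
t=cv2.imread('pics/top0.png');s=cv2.imread('pics/side0.png')
crop(t,165,130,160,120+25,5,'t_a.png'); crop(s,235,95,160,120,5,'s_a.png')
crop(t,330,140,100,110,5,'t_b.png'); crop(s,280,210,140,100,5,'s_b.png')
for n,u,v in[('top',213,240),('side',268,135),('top',396,222),('side',327,281),('top',400,165),('side',391,269)]: print(n,u,v,onz(n,u,v,.02))
E
```

```text
top 213 240 [0.42748531 0.34358385 0.02      ]
side 268 135 [0.44197819 0.35743881 0.02      ]
top 396 222 [ 0.49170004 -0.19104652  0.02      ]
side 327 281 [ 0.48875903 -0.18619424  0.02      ]
top 400 165 [ 0.66351016 -0.20342543  0.02      ]
side 391 269 [ 0.66420823 -0.19696354  0.02      ]
```

View pics/t_a.png

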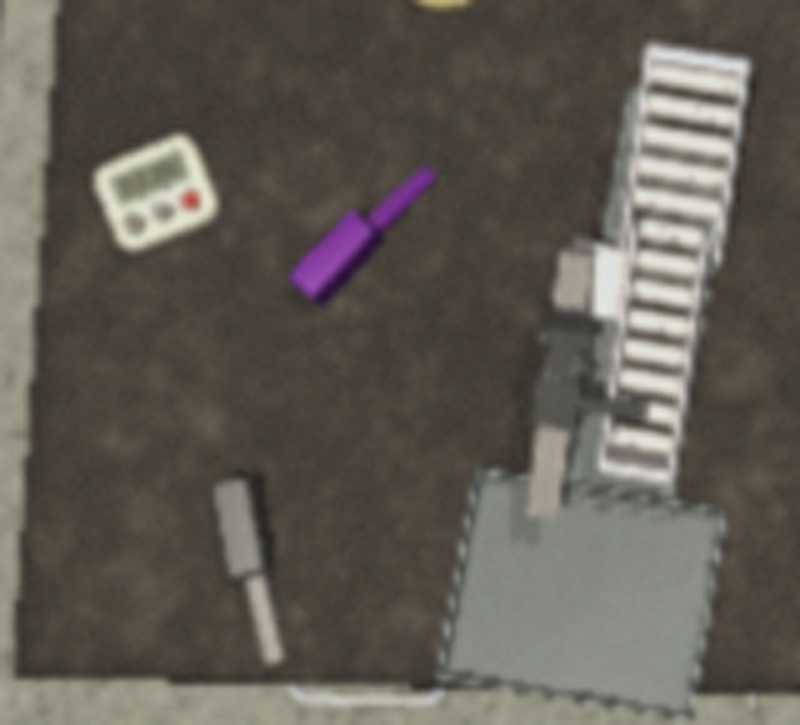

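View pics/s_a.png

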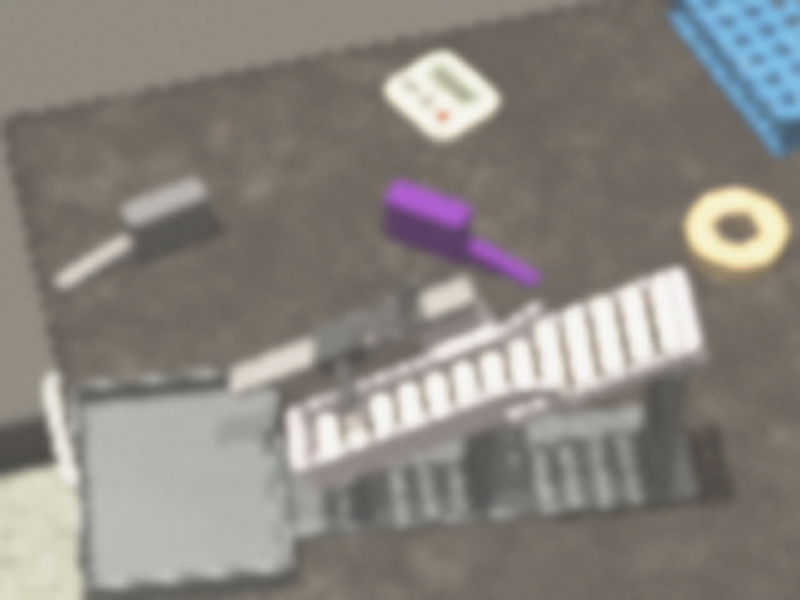

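View pics/t_b.png

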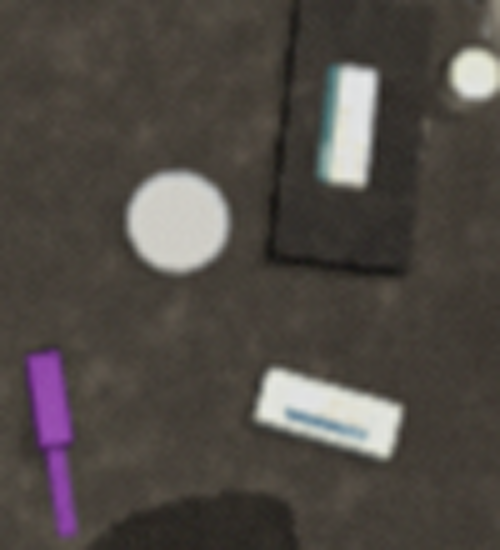

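View pics/s_b.png

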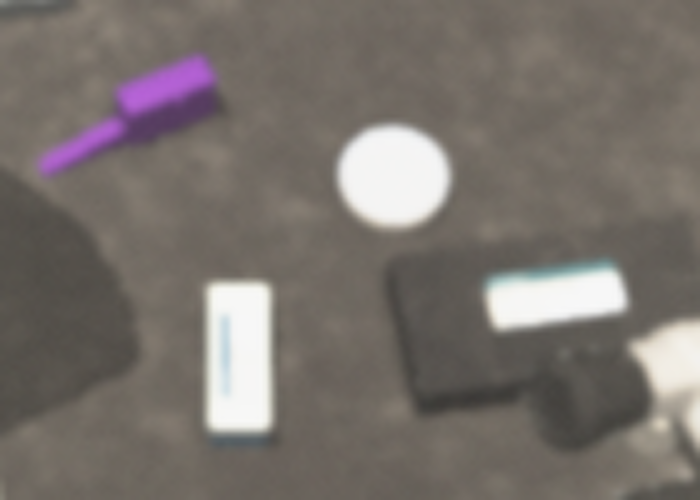

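```bash
python3 - <<'E'
from h import *
t=cv2.imread('pics/top0.png');s=cv2.imread('pics/side0.png')
crop(t,250,135,70,60,10,'t_l1.png');crop(t,245,180,75,60,10,'t_l2.png'); crop(s,275,145,80,55,10,'s_l1.png');crop(s,300,140,80,55,10,'s_l2.png')
E
```

```text
(no output)
```

View pics/t_l1.png

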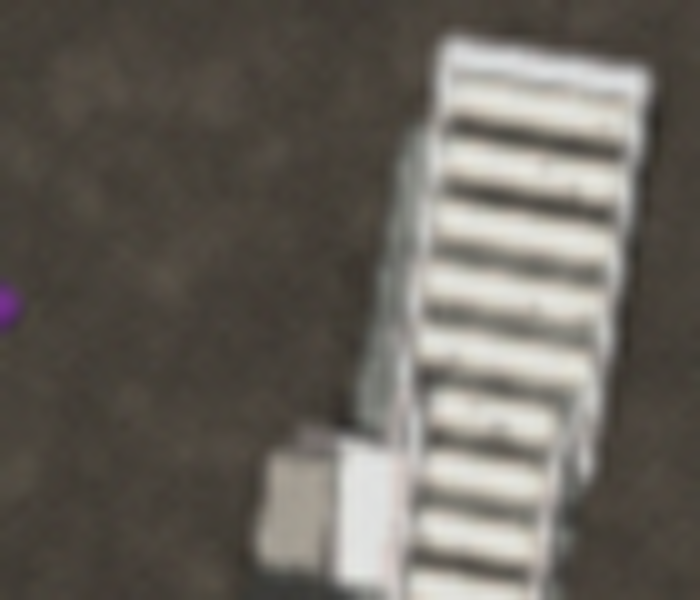

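View pics/t_l2.png

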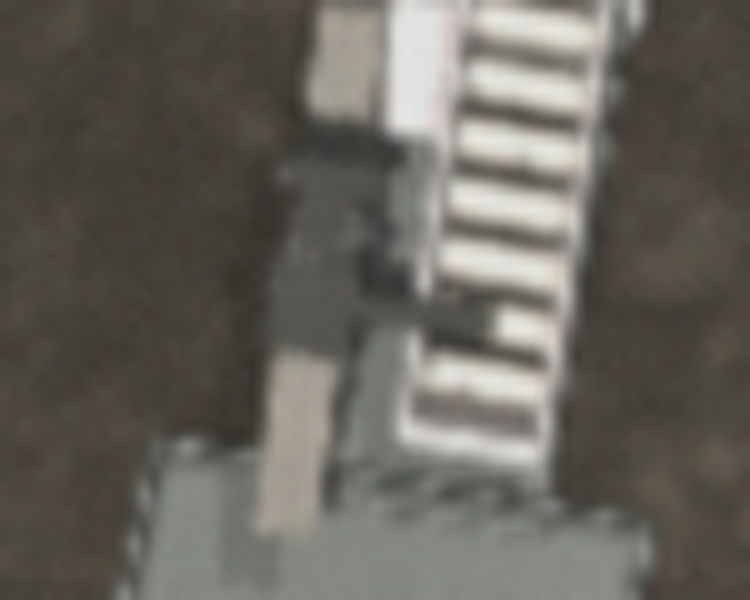

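View pics/s_l1.png

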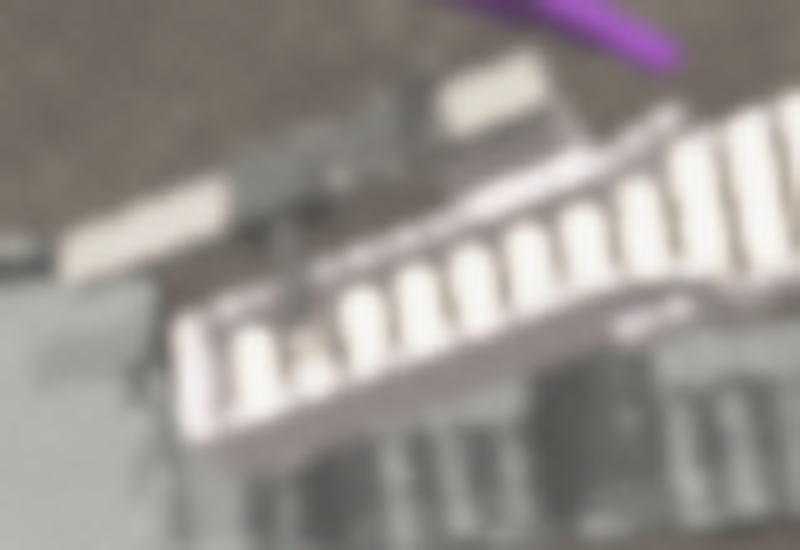

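View pics/s_l2.png

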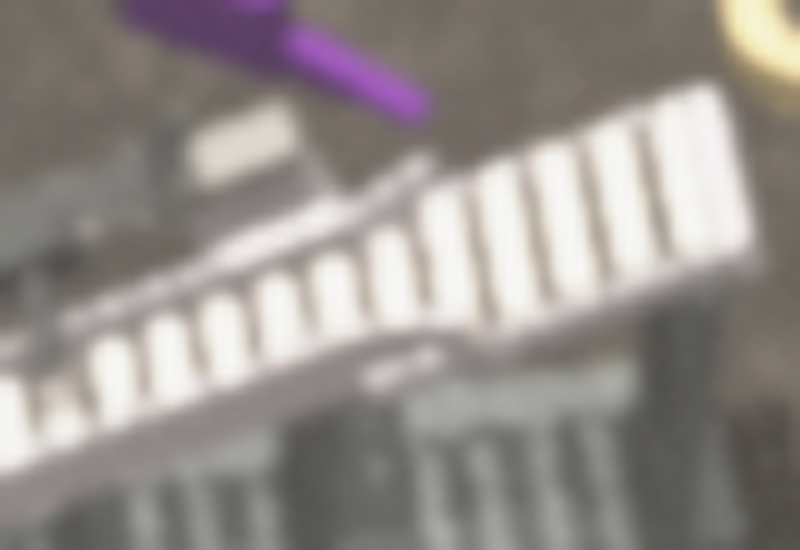

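```bash
python3 - <<'E'
from h import *
zl,zh=.0731,.1386
for n,a,b in(('top',(273.2,232.6),(279.7,179.9)),('side',(281.35,171.05),(329.35,152.05))):
    p,q=onz(n,*a,zl),onz(n,*b,zh); d=q-p; yaw=np.arctan2(d[1],d[0]); m=(p+q)/2
    c,s=np.cos(yaw),np.sin(yaw); mx,my=(.00345+.1439)/2,.048
    print(n,p,q,np.hypot(d[0],d[1]),'exp .1405 yaw',yaw,'orig',m[0]-c*mx+s*my,m[1]-s*mx-c*my)
print(tri((281.35,171.05),(273.2,232.6)),tri((329.35,152.05),(279.7,179.9)))
E
```

```text
top [0.44830766 0.16351056 0.0731    ] [0.58711425 0.14471291 0.1386    ] 0.14007362898665265 exp .1405 yaw -0.13460445672016935 orig 0.43826085877542137 0.11643298533251198
side [0.44624606 0.16285854 0.0731    ] [0.58604694 0.14335346 0.1386    ] 0.14115499776395052 exp .1405 yaw -0.13862558962235796 orig 0.4365455388753318 0.11574703388359031
(array([0.44736623, 0.16361284, 0.07216797]), np.float64(0.0020390830440728427)) (array([0.58698933, 0.14489303, 0.13670723]), np.float64(0.0009708520907675957))
```

```bash
cat >> h.py <<'E'
LO=np.array([.4374,.1161,0]);LY=-.137
def L(s,w,n):
    x=s*np.cos(np.radians(25))-n*np.sin(np.radians(25));z=.045+s*np.sin(np.radians(25))+n*np.cos(np.radians(25))
    return LO+np.array([np.cos(LY)*x-np.sin(LY)*w,np.sin(LY)*x+np.cos(LY)*w,z])
def Lx(x,y,z): return LO+np.array([np.cos(LY)*x-np.sin(LY)*y,np.sin(LY)*x+np.cos(LY)*y,z])
def mark(img,n,pts,x0,y0,w,h,s,name):
    c=cv2.resize(img[y0:y0+h,x0:x0+w],None,fx=s,fy=s,interpolation=cv2.INTER_CUBIC)
    for p in pts:
        u=(proj(n,p)+.5-[x0,y0])*s-.5; cv2.drawMarker(c,(int(u[0]),int(u[1])),(0,0,255),cv2.MARKER_CROSS,10,1)
    cv2.imwrite('pics/'+name,c)
E
python3 - <<'E'
from h import *
t=cv2.imread('pics/top0.png');s=cv2.imread('pics/side0.png')
P=[L(.015,.048,.024),L(.17,.048,.024),L(.277,.0245,0),L(.277,-.0245,0),L(.05,0.018,0),L(.05,-.018,0),L(.176,.018,.012),L(.206,.026,.012),L(.206,-.026,.012)]+[Lx(x,y,.022) for x in(-.092,.027) for y in (-.05,.094)]
mark(t,'top',P,245,130,80,150,4,'m_t.png');mark(s,'side',P,240,140,150,80,5,'m_s.png')
crop(t,195,215,45,55,12,'w_t.png');crop(s,240,120,45,45,12,'w_s.png')
E
```

```text
(no output)
```

View pics/m_t.png

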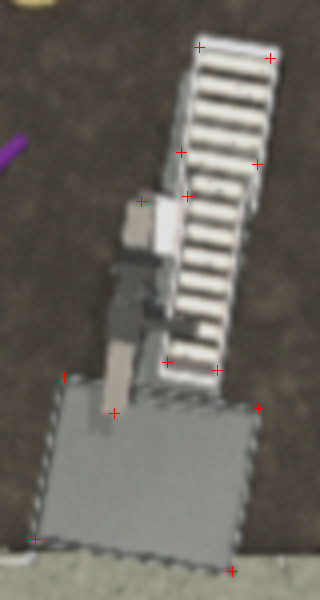

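View pics/m_s.png

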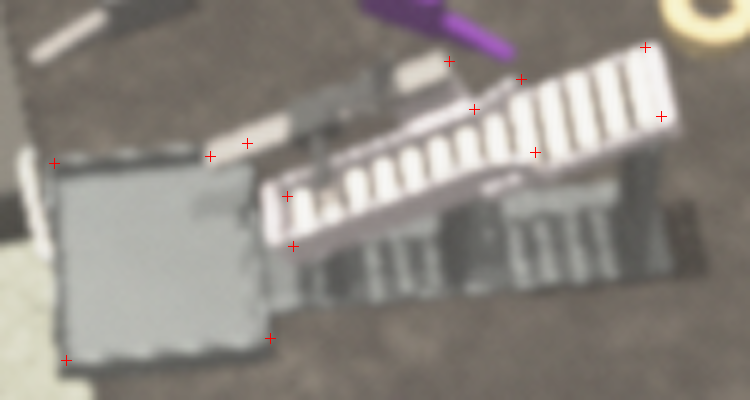

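View pics/w_t.png

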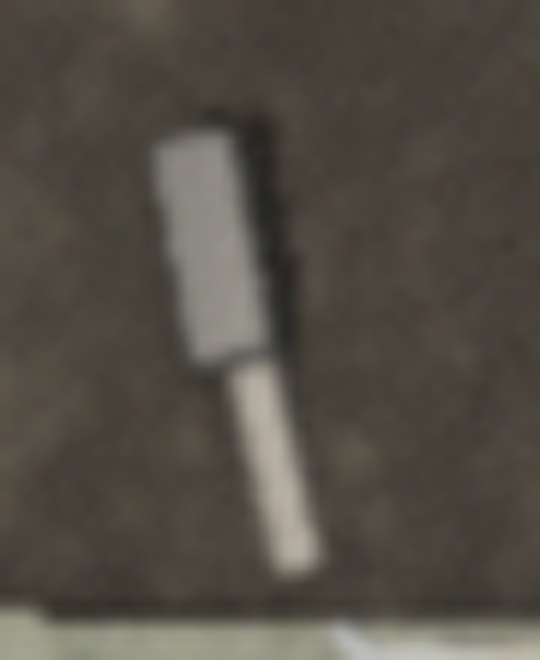

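View pics/w_s.png

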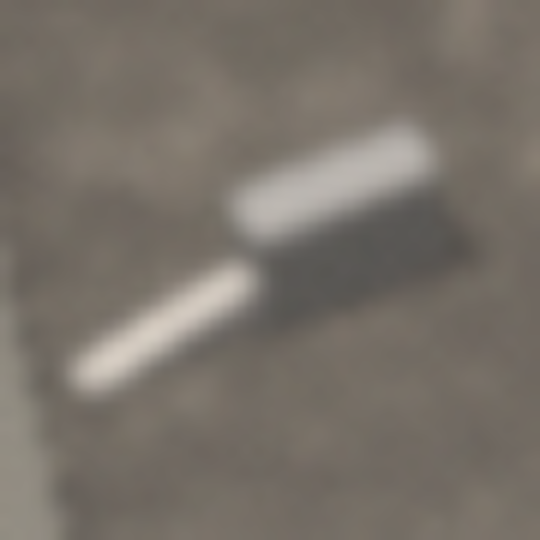

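```bash
python3 - <<'E'
from h import *
def quad(img,x0,y0,w,h,thr,n,z,s=8,dbg=None):
    g=cv2.resize(cv2.cvtColor(img[y0:y0+h,x0:x0+w],cv2.COLOR_BGR2GRAY),None,fx=s,fy=s,interpolation=cv2.INTER_CUBIC)
    m=(g>thr).astype(np.uint8)
    c=max(cv2.findContours(m,0,2)[0],key=cv2.contourArea)[:,0,:].astype(float)
    W=np.array([onz(n,(u+.5)/s-.5+x0,(v+.5)/s-.5+y0,z)[:2] for u,v in c])
    r_=cv2.minAreaRect((W*1000).astype(np.float32)); return r_,cv2.contourArea((W*1000).astype(np.float32))
t=cv2.imread('pics/top0.png');s=cv2.imread('pics/side0.png')
print('handle+blade profile')
for thr in(95,105,115): 
  print('top',thr,quad(t,205,222,16,24,thr,'top',.04)); print('side',quad(s,255,126,26,16,thr+20,'side',.04))
# tip pixel
print('tip top',onz('top',195+(300+.5)/12-.5,215+(572)/12-.5,.001),'side',onz('side',240+80/12-.5,120+385/12-.5,.001))
for thr in(130,150,170):
  print('carton top',quad(t,370,205,50,35,thr,'top',.027));print('carton side',quad(s,315,260,25,45,thr,'side',.027))
E
```

```text
handle+blade profile
top 95 (((437.6697082519531, 342.3105773925781), (60.58714294433594, 20.17481803894043), 14.397470474243164), 1047.8292859583162)
side (((435.4113464355469, 349.99578857421875), (68.5678939819336, 72.13542938232422), 79.0998306274414), 2948.552241518162)
top 105 (((440.3186950683594, 342.94805908203125), (53.71230697631836, 18.852949142456055), 14.33439826965332), 915.0914442962967)
side (((438.21466064453125, 343.0751953125), (60.05878448486328, 26.440452575683594), 13.914554595947266), 1402.338410103228)
top 115 (((440.3287353515625, 342.8415832519531), (52.04970932006836, 17.655973434448242), 14.330177307128906), 823.9375313231722)
side (((438.038818359375, 342.42120361328125), (57.202911376953125, 23.089656829833984), 14.216917991638184), 1171.0787571929395)
tip top [0.36415861 0.32497676 0.001     ] side [0.36193695 0.32382889 0.001     ]
carton top (((490.6566467285156, -187.9822235107422), (83.87509155273438, 34.05854034423828), 74.58903503417969), 2702.4324559159577)
carton side (((489.12884521484375, -188.20834350585938), (89.63507080078125, 38.50871276855469), 74.94292449951172), 3282.308374476619)
carton top (((490.6927490234375, -187.9639892578125), (82.5234603881836, 32.57484436035156), 74.58975219726562), 2542.0037988389377)
carton side (((489.1363830566406, -188.24993896484375), (87.47297668457031, 36.49167251586914), 74.98417663574219), 3047.8742295945995)
carton top (((490.7342834472656, -187.9260711669922), (81.02130126953125, 31.091285705566406), 74.59042358398438), 2377.939775139792)
carton side (((489.176025390625, -188.48388671875), (85.70133972167969, 34.80238723754883), 74.87918853759766), 2864.851131476462)
```

I could take three things for the wedge in the top view: grey (213,240), purple (238,177) and purple (340,227). The grey one is the wedge: its 53x19 mm handle top and its tip fit the description in both views. For the carton there are the white box at (396,222) and a white label on the black case at (400,165). The box on the worktop measures 82x32 mm, so I'm using that one. Moving now.

```bash
cat >> h.py <<'E'
from scipy.spatial.transform import Rotation as Ro
def Rt(st=None):
    st=st or r.state(); return Ro.from_euler('xyz',st['ee_rot'])
def go(p,rpy=None,show=True):
    st=r.state();R=Rt(st);d=R.inv().apply(np.asarray(p)-st['position'])*1000
    out=[d.round(1)]
    if rpy is not None: out.append((R.inv()*Ro.from_euler('xyz',rpy)).as_rotvec().round(4))
    print('t',round(st['time'],2),'pos',st['position'].round(4),'rpy',st['ee_rot'].round(3),'F',st['force'].round(1),'w',round(st['grip_width']*1000,1)); print('need',*out); return out
E
python3 - <<'E'
from h import *
go([.4393,.3428,.185],[np.pi,0,.25])
E
python3 -m jog '{"turn":[[0,0,0.072],[0,0,0],[0,0,0],[0,0,0],[0,0,0],[0,0,0],[0,0,0],[0,0,0]],"translation":[[23.5,-33,0],[23.5,-33,0],[23.5,-33,0],[23.5,-33,0],[23.5,-33,0],[23.5,-33,0],[23.5,-33,0],[23.5,-33,0]],"fingers":[70,70,70,70,70,70,70,70]}' 30
python3 - <<'E'
from h import *
go([.4393,.3428,.185],[np.pi,0,.25])
E
```

```text
t 0.1 pos [ 0.1739 -0.5214  0.1848] rpy [-3.141 -0.     0.322] F [-0.7  0.9  0. ] w 92.9
need [ 5.251e+02 -7.359e+02  5.000e-01] [-0.001  -0.      0.0718]
time: 0.77
position: [0.2881, -0.2166, 0.1852]
ee_rot: [-3.142, -0.0, 0.249]
force: [1.9, -0.6, -0.0]
grip_width: 0.0704
t 0.77 pos [ 0.2881 -0.2166  0.1852] rpy [-3.142 -0.     0.249] F [ 1.9 -0.6 -0. ] w 70.4
need [ 2.845e+02 -5.049e+02  2.000e-01] [-0.     -0.     -0.0008]
```

```bash

python3 -m jog '{"turn":[[0,0,0],[0,0,0],[0,0,0],[0,0,0],[0,0,0],[0,0,0],[0,0,0],[0,0,0]],"translation":[[20,-36,0],[20,-36,0],[20,-36,0],[20,-36,0],[20,-36,0],[20,-36,0],[20,-36,0],[20,-36,0]],"fingers":[60,60,60,60,60,60,60,60]}' 30
python3 - <<'E'
from h import *
go([.4393,.3428,.185],[np.pi,0,.25])
E
```

```text
time: 1.43
position: [0.3718, 0.1024, 0.1853]
ee_rot: [3.141, -0.0, 0.25]
force: [1.2, -0.6, -0.5]
grip_width: 0.0604
t 1.43 pos [0.3718 0.1024 0.1853] rpy [ 3.141 -0.     0.25 ] F [ 1.2 -0.6 -0.5] w 60.4
need [ 125.  -216.2    0.3] [ 0.0001 -0.0003  0.0001]
```

```bash

python3 -m jog '{"turn":[[0,0,0],[0,0,0],[0,0,0],[0,0,0],[0,0,0],[0,0,0],[0,0,0],[0,0,0]],"translation":[[20.5,-35,0],[20.5,-35,0],[20.5,-35,0],[20.5,-35,0],[20.5,-35,0],[20.5,-35,0],[1,-3,20],[0,0,30]],"fingers":[60,60,60,60,60,60,60,60]}' 30
python3 - <<'E'
from h import *
go([.4393,.3428,.008],[np.pi,0,.25])
t=r.grab_frame('top');s=r.grab_frame('side');crop(t,165,190,100,80,7,'t1.png');crop(s,220,70,100,80,7,'s1.png')
E
```

```text
time: 2.1
position: [0.4407, 0.3401, 0.1361]
ee_rot: [-3.14, -0.004, 0.252]
force: [0.2, -0.4, -0.9]
grip_width: 0.0599
t 2.1 pos [0.4407 0.3401 0.1361] rpy [-3.14  -0.004  0.252] F [ 0.2 -0.4 -0.9] w 59.9
need [ -1.2  -2.8 128.1] [-0.0016 -0.0043  0.0023]
```

View pics/t1.png

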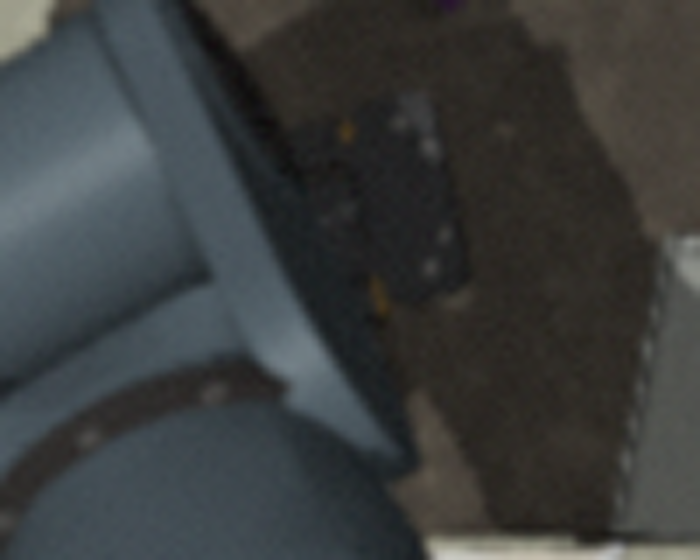

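View pics/s1.png

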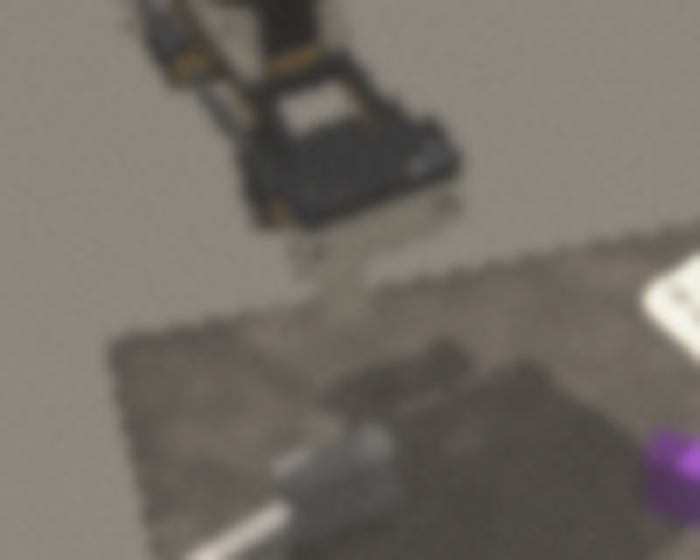

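The top view is blocked by the arm. The side view shows the fingertip near (269,116) over the handle at (268,135), so I'll go down.

```bash

python3 -m jog '{"turn":[[-0.0016,-0.004,0.002],[0,0,0],[0,0,0],[0,0,0],[0,0,0]],"translation":[[-1.2,-2.8,35],[0,0,40],[0,0,35],[0,0,18],[0,0,0]],"fingers":[60,60,60,60,60]}' 30
python3 - <<'E'
from h import *
go([.4393,.3428,.008],[np.pi,0,.25])
s=r.grab_frame('side');crop(s,220,90,100,80,7,'s2.png')
E
```

```text
time: 2.62
position: [0.4357, 0.3379, 0.0048]
ee_rot: [3.138, 0.009, 0.247]
force: [-0.7, -0.6, -0.4]
grip_width: 0.0601
t 2.62 pos [0.4357 0.3379 0.0048] rpy [3.138 0.009 0.247] F [-0.7 -0.6 -0.4] w 60.1
need [ 4.7 -3.9 -3.2] [ 0.0034  0.0094 -0.0028]
```

View pics/s2.png

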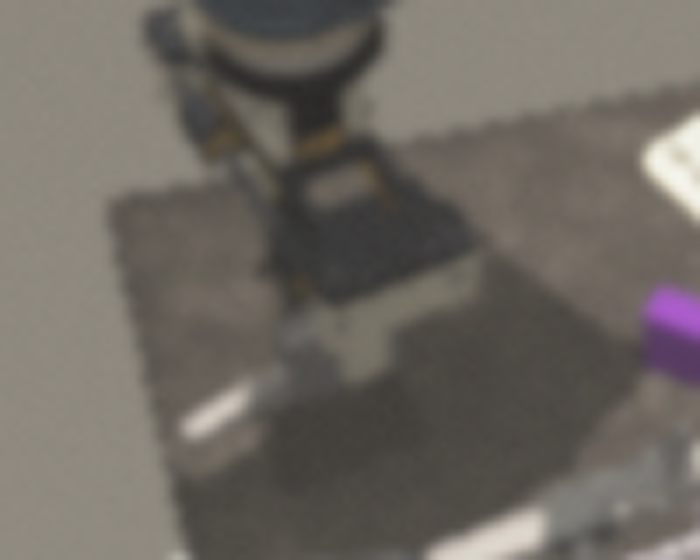

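```bash

python3 -m jog '{"turn":[[0,0,0],[0,0,0]],"translation":[[0,0,0],[0,0,0]],"fingers":[60,60]}' 30
python3 - <<'E'
from h import *
go([.4393,.3428,.008],[np.pi,0,.25])
E
```

```text
time: 2.83
position: [0.4386, 0.34, 0.0095]
ee_rot: [3.141, 0.001, 0.248]
force: [-0.5, 0.1, 0.0]
grip_width: 0.0599
t 2.83 pos [0.4386 0.34   0.0095] rpy [3.141e+00 1.000e-03 2.480e-01] F [-0.5  0.1  0. ] w 59.9
need [ 1.4 -2.5  1.5] [ 0.0005  0.001  -0.0024]
```

```bash

python3 -m jog '{"turn":[[0,0.001,-0.002],[0,0,0],[0,0,0],[0,0,0],[0,0,0],[0,0,0],[0,0,0]],"translation":[[1.4,-2.5,1.5],[0,0,0],[0,0,0],[0,0,0],[0,0,0],[0,0,0],[0,0,0]],"fingers":[60,60,40,25,10,10,10]}' 50
python3 - <<'E'
from h import *
go([.4393,.3428,.008],[np.pi,0,.25])
E
```

```text
time: 3.42
position: [0.438, 0.3421, 0.0058]
ee_rot: [3.14, 0.003, 0.25]
force: [0.2, 0.5, 0.3]
grip_width: 0.0312
t 3.42 pos [0.438  0.3421 0.0058] rpy [3.14e+00 3.00e-03 2.50e-01] F [0.2 0.5 0.3] w 31.2
need [ 1.4 -0.4 -2.2] [ 0.0016  0.003  -0.0002]
```

```bash

python3 -m jog '{"turn":[[0,0,0],[0,0,0],[0,0,0],[0,0,0]],"translation":[[0,0,0],[0,0,0],[0,0,0],[0,0,0]],"fingers":[5,5,5,5]}' 50
python3 - <<'E'
from h import *
go([.4393,.3428,.008],[np.pi,0,.25])
E
```

```text
time: 3.75
position: [0.4385, 0.3432, 0.0096]
ee_rot: [3.141, 0.002, 0.25]
force: [-5.0, -3.8, 30.7]
grip_width: 0.0066
t 3.75 pos [0.4385 0.3432 0.0096] rpy [3.141e+00 2.000e-03 2.500e-01] F [-5.  -3.8 30.7] w 6.6
need [0.6 0.6 1.6] [ 0.0001  0.0016 -0.0004]
```

```bash

python3 - <<'E'
from h import *
s=r.grab_frame('side');crop(s,220,90,100,80,7,'s3.png')
t=r.grab_frame('top');crop(t,165,190,100,80,7,'t3.png')
print(r.state()['force'],r.state()['grip_width'])
E
```

```text
[-7.48348327 -5.95464039 40.22111865] 0.005678245025062199
```

View pics/s3.png

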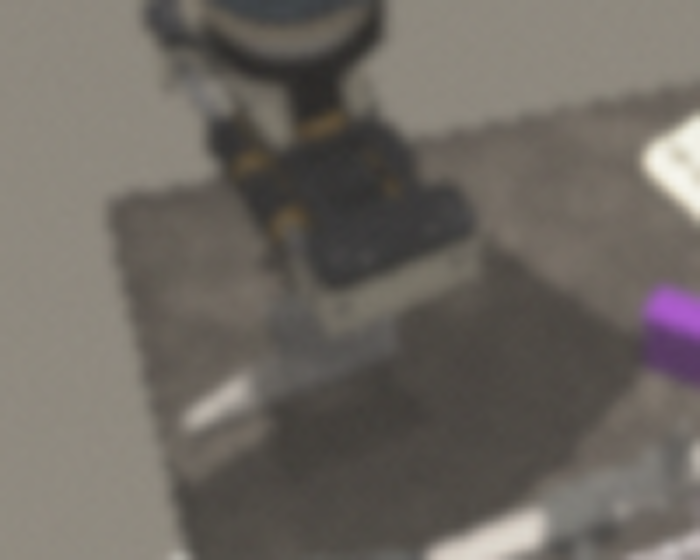

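View pics/t3.png

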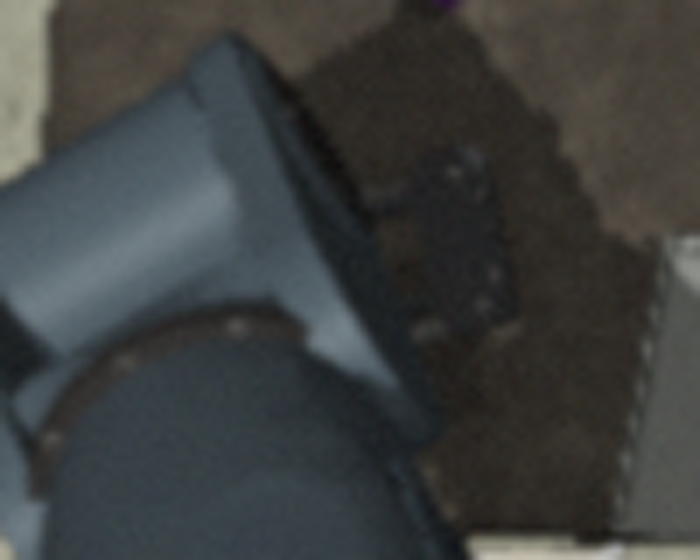

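```bash

python3 - <<'E'
from h import *
y=np.array([-np.sin(.25),np.cos(.25),0]);x=np.array([np.cos(.25),np.sin(.25),0])
c=np.array([.438,.3421,0])
for k in(-.03,-.045,.03): print(k,[proj('side',c+y*k+[0,0,z])for z in(.0095,.04)])
h=np.array([.4393,.3428,0])
print('handle near-side face', [proj('side',h+y*-.01+x*a+[0,0,z]).round(1) for a in(-.0275,.0275) for z in(0,.04)])
print('handle far-side top', [proj('side',h+y*.01+x*a+[0,0,.04]).round(1) for a in(-.0275,.0275)])
s=cv2.imread('pics/side0.png')
s=r.grab_frame('side');crop(s,245,110,45,45,14,'s4.png')
E
```

```text
-0.03 [array([272.17353459, 147.10380222]), array([271.38562825, 140.83702513])]
-0.045 [array([274.26455786, 150.25790453]), array([273.50671234, 144.01269723])]
0.03 [array([263.99661872, 134.76999422]), array([263.09401972, 128.42304951])]
handle near-side face [array([262.4, 147.9]), array([261.1, 139.7]), array([277.6, 141.4]), array([276.7, 133.2])]
handle far-side top [array([258.4, 135.5]), array([273.9, 129.1])]
```

View pics/s4.png

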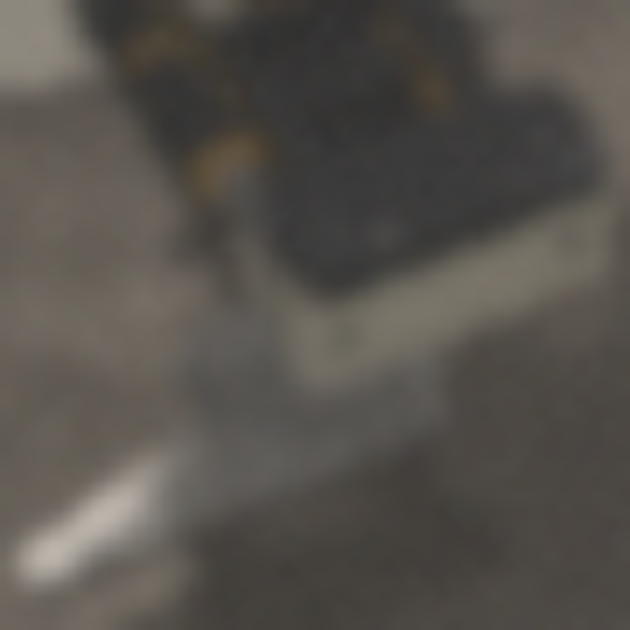

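```bash

python3 -m jog '{"turn":[[0,0,0],[0,0,0],[0,0,0],[0,0,0],[0,0,0],[0,0,0]],"translation":[[0,0,-20],[0,0,-40],[0,0,-30],[0,0,0],[0,0,0],[0,0,0]],"fingers":[5,5,5,5,5,5]}' 50
python3 - <<'E'
from h import *
go([.4393,.3428,.008],[np.pi,0,.25])
s=r.grab_frame('side');crop(s,220,80,80,75,9,'s5.png')
p=r.state()['position'];print(proj('side',p),proj('side',p+[0,0,.019]),proj('side',p+[0,0,.03]))
E
```

```text
time: 4.4
position: [0.4378, 0.342, 0.095]
ee_rot: [3.14, 0.004, 0.25]
force: [-0.1, 0.1, -1.1]
grip_width: 0.0055
t 4.4 pos [0.4378 0.342  0.095 ] rpy [3.14  0.004 0.25 ] F [-0.1  0.1 -1.1] w 5.5
need [ 1.9 -0.6 87. ] [ 0.0019  0.0038 -0.0002]
[265.50137499 122.86459407] [264.92643139 118.59220885] [264.58807095 116.07821354]
```

View pics/s5.png

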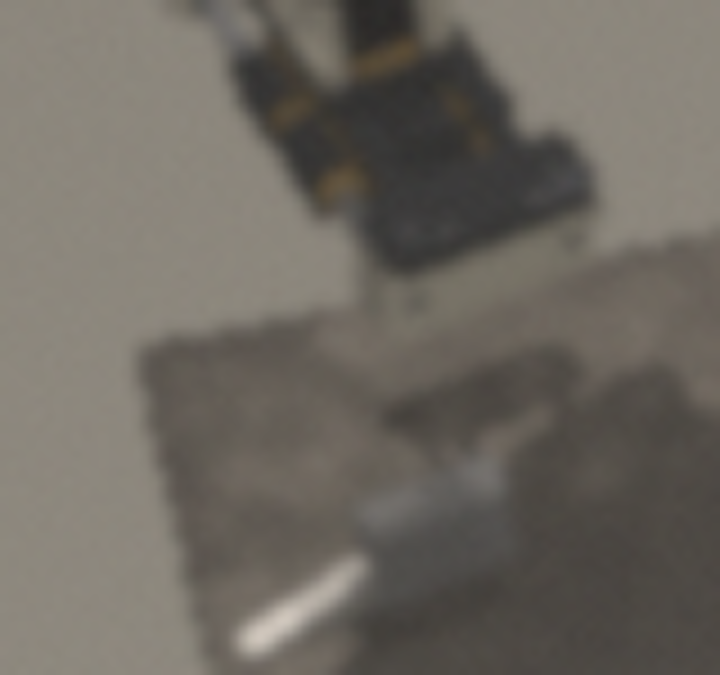

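```bash

python3 -m jog '{"turn":[[0,0,0],[0,0,0],[0,0,0],[0,0,0],[0,0,0],[0,0,0],[0,0,0]],"translation":[[0,0,0],[0,0,0],[0,0,0],[0,0,0],[0,0,0],[0,0,0],[0,0,0]],"fingers":[80,80,80,80,80,80,80]}' 50
python3 - <<'E'
from h import *
go([.4393,.3428,.008],[np.pi,0,.25])
s=r.grab_frame('side')
p=r.state()['position'];y=np.array([-np.sin(.25),np.cos(.25),0])
c=cv2.resize(s[85:150,230:300],None,fx=10,fy=10,interpolation=cv2.INTER_CUBIC)
c=cv2.convertScaleAbs(c,alpha=2,beta=-120)
for k in(-.04,-.057,0,.04):
    u=proj('side',p+y*k)-[230,85]; print(k,u*10+4.5)
    cv2.drawMarker(c,tuple(int(a) for a in u*10+4.5),(0,0,255),0,12,1)
cv2.imwrite('pics/s6.png',c)
E
```

```text
time: 5.03
position: [0.4382, 0.3423, 0.0957]
ee_rot: [3.14, 0.003, 0.25]
force: [-0.1, 0.0, 0.8]
grip_width: 0.0468
t 5.03 pos [0.4382 0.3423 0.0957] rpy [3.14e+00 3.00e-03 2.50e-01] F [-0.1  0.   0.8] w 46.8
need [ 1.4 -0.4 87.7] [ 0.0017  0.0031 -0.0002]
-0.04 [418.4141382  463.79089009]
-0.057 [443.27669504 500.47182948]
0 [360.96301499 379.03021958]
0.04 [304.93794117 296.37316063]
```

View pics/s6.png

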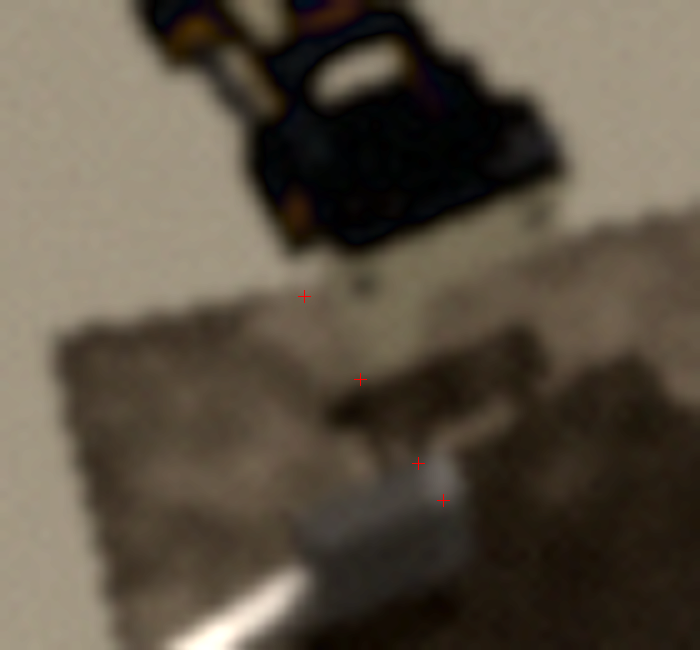

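```bash

python3 -m jog '{"turn":[[0,0,0],[0,0,0],[0,0,0],[0,0,0],[0,0,0],[0,0,0],[0,0,0]],"translation":[[1,0,20],[0,0,25],[0,0,20],[0,0,15],[0,0,5],[0,0,0],[0,0,0]],"fingers":[80,80,80,80,80,80,80]}' 50
python3 - <<'E'
from h import *
go([.4393,.3428,.008],[np.pi,0,.25])
s=r.grab_frame('side')
p=r.state()['position'];y=np.array([-np.sin(.25),np.cos(.25),0])
c=cv2.resize(s[85:155,230:300],None,fx=10,fy=10,interpolation=cv2.INTER_CUBIC)
c=cv2.convertScaleAbs(c,alpha=2,beta=-120)
for k in(-.04,-.057,0,.04):
    u=proj('side',p+y*k)-[230,85]
    cv2.drawMarker(c,tuple(int(a) for a in u*10+4.5),(0,0,255),0,12,1)
cv2.imwrite('pics/s7.png',c)
E
```

```text
time: 5.67
position: [0.4393, 0.3426, 0.0113]
ee_rot: [3.14, 0.003, 0.25]
force: [0.0, 0.6, 0.1]
grip_width: 0.0799
t 5.67 pos [0.4393 0.3426 0.0113] rpy [3.14e+00 3.00e-03 2.50e-01] F [0.  0.6 0.1] w 79.9
need [ 0.1 -0.2  3.3] [ 0.0014  0.0025 -0.0002]
```

View pics/s7.png

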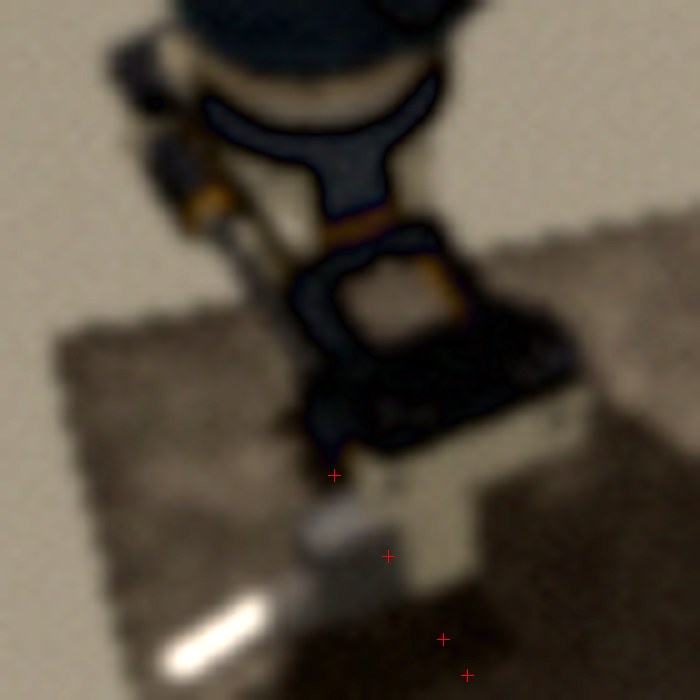

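The finger ends are drawn about 6–8 px above the projected TCP. That puts the tips roughly 30 mm higher than reported, so I'll find the worktop by touch.

```bash

python3 -m jog '{"turn":[[0,0,0],[0,0,0],[0,0,0],[0,0,0],[0,0,0]],"translation":[[0,0,4],[0,0,3],[0,0,3],[0,0,3],[0,0,0]],"fingers":[80,80,80,80,80]}' 50
python3 -m jog '{"turn":[[0,0,0],[0,0,0],[0,0,0]],"translation":[[0,0,3],[0,0,0],[0,0,0]],"fingers":[80,80,80]}' 50
```

```text
time: 6.13
position: [0.4387, 0.3421, -0.0028]
ee_rot: [3.14, 0.004, 0.25]
force: [-0.3, -0.3, 0.1]
grip_width: 0.0803
time: 6.38
position: [0.4389, 0.3423, -0.0054]
ee_rot: [3.14, 0.003, 0.25]
force: [-0.1, 0.0, 0.0]
grip_width: 0.0798
```

```bash

python3 -m jog '{"turn":[[0,0,0],[0,0,0],[0,0,0],[0,0,0]],"translation":[[0,0,4],[0,0,4],[0,0,0],[0,0,0]],"fingers":[80,80,80,80]}' 50
python3 -m jog '{"turn":[[0,0,0],[0,0,0],[0,0,0]],"translation":[[0,0,4],[0,0,0],[0,0,0]],"fingers":[80,80,80]}' 50
python3 - <<'E'
from h import *
s=r.grab_frame('side');crop(s,230,85,70,70,10,'s8.png')
E
```

```text
time: 6.72
position: [0.4387, 0.3422, -0.0136]
ee_rot: [3.14, 0.004, 0.25]
force: [-0.4, 0.8, -0.3]
grip_width: 0.0798
time: 6.97
position: [0.4388, 0.3422, -0.0175]
ee_rot: [3.14, 0.003, 0.25]
force: [0.2, 0.3, 0.5]
grip_width: 0.0803
```

View pics/s8.png

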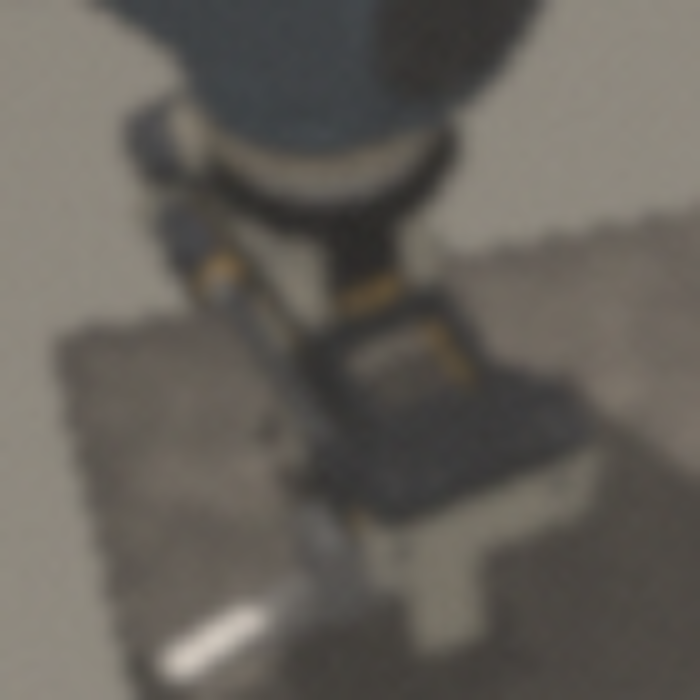

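```bash

python3 -m jog '{"turn":[[0,0,0],[0,0,0],[0,0,0],[0,0,0],[0,0,0],[0,0,0],[0,0,0],[0,0,0]],"translation":[[0,0,0],[0,0,0],[0,0,0],[0,0,0],[0,0,0],[0,0,0],[0,0,0],[0,0,0]],"fingers":[5,5,5,5,5,5,5,5]}' 50
python3 -m jog '{"turn":[[0,0,0],[0,0,0],[0,0,0],[0,0,0]],"translation":[[0,0,0],[0,0,0],[0,0,0],[0,0,0]],"fingers":[5,5,5,5]}' 50

```

```text
time: 7.68
position: [0.4389, 0.3423, -0.0172]
ee_rot: [3.14, 0.003, 0.25]
force: [1.0, -0.1, 0.7]
grip_width: 0.0309
time: 8.02
position: [0.4389, 0.3423, -0.0173]
ee_rot: [3.14, 0.003, 0.25]
force: [-0.6, 0.7, -1.0]
grip_width: 0.02
```

Gripped at 20 mm, so the wedge is held. Lifting.

```bash

python3 -m jog '{"turn":[[0,0,0],[0,0,0],[0,0,0],[0,0,0],[0,0,0],[0,0,0],[0,0,0],[0,0,0]],"translation":[[0,0,-10],[0,0,-30],[0,0,-40],[0,0,-40],[0,0,-40],[0,0,-20],[0,0,0],[0,0,0]],"fingers":[5,5,5,5,5,5,5,5]}' 50
cat >> h.py <<'E'
OFF=np.array([-.002,0,-.0373])
T=np.radians(25)
def wpose(tip,yaw,pitch):
    Rw=Ro.from_euler('xyz',[0,-pitch,yaw]); R=Rw*Ro.from_euler('x',np.pi)
    mid=tip+Rw.apply([.075,0,.02]); return mid-R.apply(OFF),R.as_euler('xyz')
def tipnow():
    st=r.state();R=Rt(st);Rw=R*Ro.from_euler('x',-np.pi);mid=st['position']+R.apply(OFF);tip=mid+Rw.apply([-.075,0,-.02])
    return tip,mid,Rw
def tosl(p):
    d=p-LO;x=np.cos(LY)*d[0]+np.sin(LY)*d[1];w=-np.sin(LY)*d[0]+np.cos(LY)*d[1];z=d[2]-.045
    return np.array([x*np.cos(T)+z*np.sin(T),w,-x*np.sin(T)+z*np.cos(T)])*1000
E
python3 - <<'E'
from h import *
tip,mid,Rw=tipnow();print(tip,mid)
s=r.grab_frame('side')
mark(s,'side',[tip,mid+Rw.apply([.03,.01,.02]),mid+Rw.apply([-.025,-.01,.02])],220,70,80,80,9,'s9.png')
p,e=wpose(L(.165,.048,.064),LY,T); print(p,e); go(p,e)
E
```

```text
time: 8.68
position: [0.4395, 0.3428, 0.1638]
ee_rot: [3.141, 0.001, 0.25]
force: [0.2, 0.9, -1.2]
grip_width: 0.0197
[0.3649486  0.32381434 0.18113164] [0.43763553 0.34238036 0.20105431]
[0.64167553 0.13639185 0.18959819] [ 3.14159265 -0.43633231 -0.137     ]
t 8.73 pos [0.4389 0.3424 0.1622] rpy [3.14  0.004 0.25 ] F [ 0.3  0.8 -1.2] w 19.6
need [145.5 249.8 -27.5] [-0.0819  0.4342  0.3812]
```

View pics/s9.png

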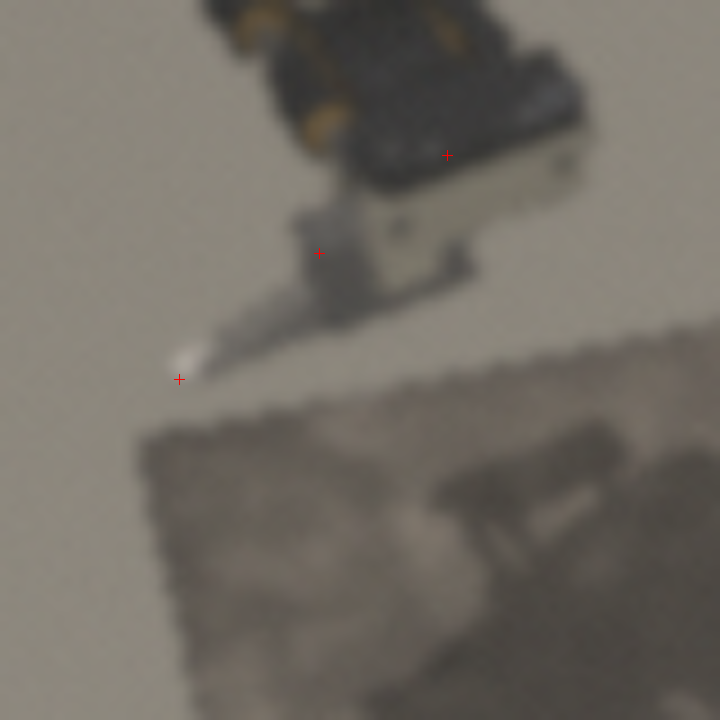

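```bash

python3 -m jog '{"turn":[[0,0,0.097],[0,0,0.097],[0,0,0.097],[0,0,0.096],[0,0.11,0],[0,0.11,0],[0,0.11,0],[0,0.106,0]],"translation":[[0,0,-10],[0,0,-10],[0,0,-10],[0,0,-10],[0,0,-10],[0,0,-10],[0,0,-5],[0,0,0]],"fingers":[5,5,5,5,5,5,5,5]}' 50
python3 - <<'E'
from h import *
p,e=wpose(L(.165,.048,.064),LY,T); go(p,e)
tip,mid,Rw=tipnow();print(tip,tosl(tip))
E
```

```text
time: 9.4
position: [0.4371, 0.3434, 0.2274]
ee_rot: [3.14, -0.438, -0.135]
force: [0.9, -1.5, -0.3]
grip_width: 0.0195
t 9.4 pos [0.4371 0.3434 0.2274] rpy [ 3.14  -0.438 -0.135] F [ 0.9 -1.5 -0.3] w 19.5
need [192.8 177.3 132.4] [ 0.0007 -0.0018  0.0016]
[0.36071655 0.35382694 0.21043494] [-28.35670858 225.02668075 195.76021077]
```

```bash

python3 -m jog '{"turn":[[0,0,0],[0,0,0],[0,0,0],[0,0,0],[0,0,0],[0,0,0],[0,0,0],[0,0,0]],"translation":[[24,22,10],[24,22,10],[24,22,10],[24,22,10],[24,22,10],[24,22,10],[24,22,10],[24,22,10]],"fingers":[5,5,5,5,5,5,5,5]}' 50
python3 -m jog '{"turn":[[0,0,0],[0,0,0],[0,0,0],[0,0,0]],"translation":[[0,0,20],[0,0,15],[0,0,0],[0,0,0]],"fingers":[5,5,5,5]}' 50
python3 - <<'E'
from h import *
p,e=wpose(L(.165,.048,.064),LY,T); go(p,e)
tip,mid,Rw=tipnow();print(tip,tosl(tip))
s=r.grab_frame('side');t=r.grab_frame('top')
P=[tip,mid+Rw.apply([-.025,-.01,.02]),mid+Rw.apply([-.025,-.01,-.02]),L(.17,.048,.024)]
mark(s,'side',P,270,80,90,90,8,'s10.png');mark(t,'top',P,240,120,90,90,8,'t10.png')
E
```

```text
time: 10.07
position: [0.6192, 0.1387, 0.2338]
ee_rot: [3.137, -0.43, -0.136]
force: [0.1, 0.6, -1.9]
grip_width: 0.0195
time: 10.4
position: [0.6327, 0.138, 0.2021]
ee_rot: [3.137, -0.43, -0.136]
force: [0.0, 0.2, -0.3]
grip_width: 0.0196
t 10.4 pos [0.6327 0.138  0.2021] rpy [ 3.137 -0.43  -0.136] F [ 0.   0.2 -0.3] w 19.6
need [ 3.1  0.4 15.2] [0.0038 0.0066 0.0013]
[0.55618921 0.14854909 0.18573464] [162.11144436  48.36830841  79.68968948]
```

View pics/s10.png

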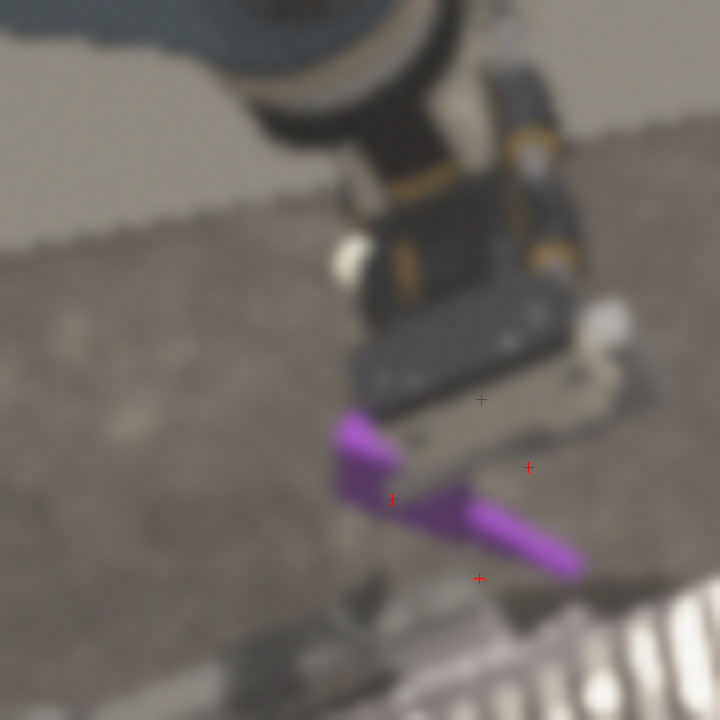

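View pics/t10.png

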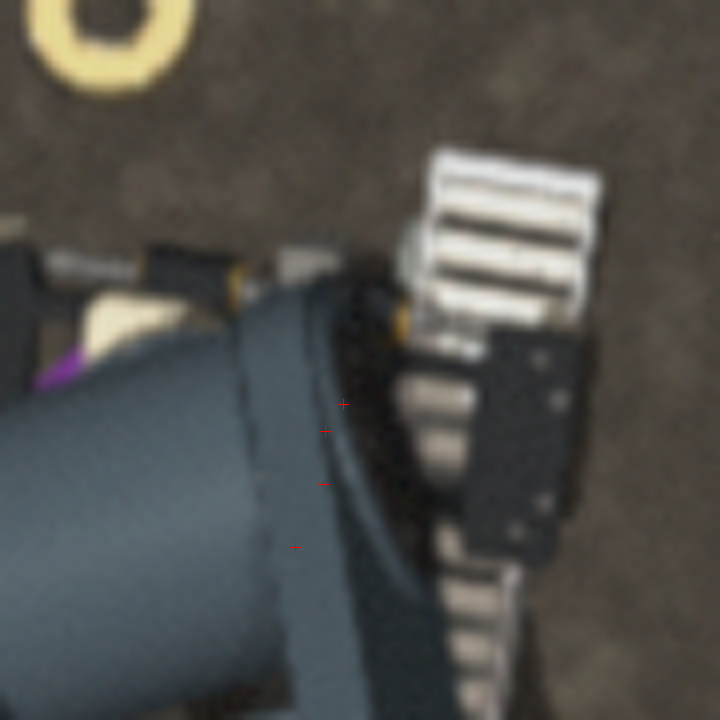

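```bash

python3 - <<'E'
from h import *
s=r.grab_frame('side');crop(s,305,120,50,40,15,'s11.png')
tip,mid,Rw=tipnow()
for q in ([-.075,0,-.02],[-.075,-.005,-.02],[-.075,.005,-.0175],[-.025,-.01,-.02],[.03,-.01,-.02],[-.025,-.01,.02],[-.025,.01,.02]):
    print(q,((proj('side',mid+Rw.apply(q))+.5-[305,120])*15).round())
E
```

```text
[-0.075, 0, -0.02] [216. 324.]
[-0.075, -0.005, -0.02] [219. 345.]
[-0.075, 0.005, -0.0175] [207. 296.]
[-0.025, -0.01, -0.02] [471. 265.]
[0.03, -0.01, -0.02] [750. 151.]
[-0.025, -0.01, 0.02] [381. 138.]
[-0.025, 0.01, 0.02] [366.  55.]
```

View pics/s11.png

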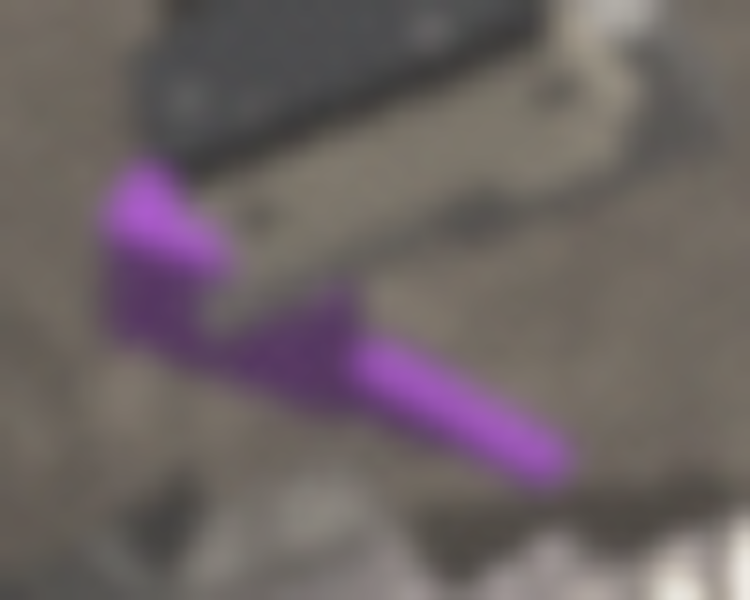

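```bash

python3 -m jog '{"turn":[[0.0035,0.0066,0.001],[0,0,0],[0,0,0],[0,0,0]],"translation":[[0,0,20],[0,0,20],[0,0,4],[0,0,0]],"fingers":[5,5,5,5]}' 50
python3 - <<'E'
from h import *
p,e=wpose(L(.160,.048,.024),LY,T); go(p,e)
s=r.grab_frame('side');crop(s,305,120,50,40,15,'s12.png')
tip,mid,Rw=tipnow();print(tosl(tip))
for q in ([-.075,0,-.02],[-.075,-.005,-.02],[-.075,.005,-.0175],[-.025,-.01,-.02],[.03,-.01,-.02],[-.025,-.01,.02],[-.025,.01,.02]):
    print(q,((proj('side',mid+Rw.apply(q))+.5-[305,120])*15).round())
E
```

```text
time: 10.88
position: [0.6517, 0.1359, 0.1639]
ee_rot: [-3.141, -0.439, -0.137]
force: [-0.1, 0.4, -0.7]
grip_width: 0.0196
t 10.88 pos [0.6517 0.1359 0.1639] rpy [-3.141 -0.439 -0.137] F [-0.1  0.4 -0.7] w 19.6
need [-3.2  0.9 12.4] [-0.0006 -0.0025  0.0004]
[163.89226129  48.98669485  37.04559082]
[-0.075, 0, -0.02] [316. 456.]
[-0.075, -0.005, -0.02] [320. 476.]
[-0.075, 0.005, -0.0175] [307. 428.]
[-0.025, -0.01, -0.02] [566. 399.]
[0.03, -0.01, -0.02] [838. 289.]
[-0.025, -0.01, 0.02] [480. 279.]
[-0.025, 0.01, 0.02] [464. 197.]
```

View pics/s12.png

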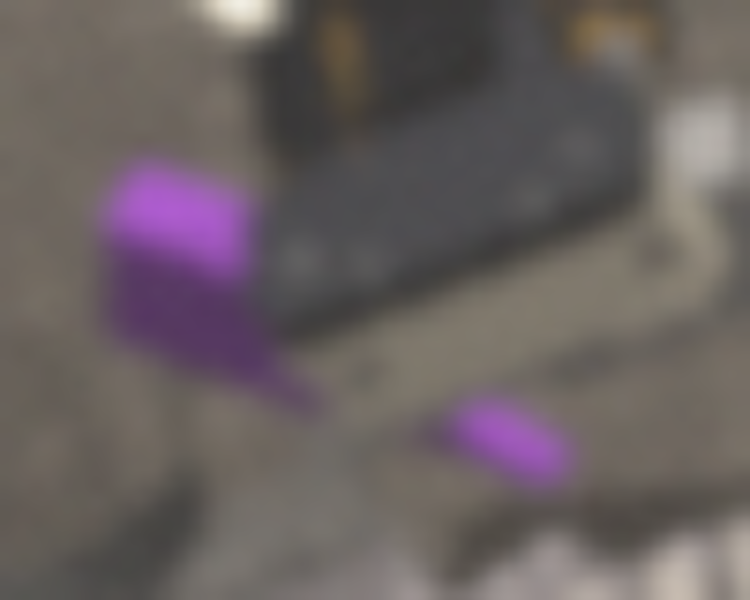

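```bash

python3 -m jog '{"turn":[[0,0,0],[0,0,0],[0,0,0],[0,0,0]],"translation":[[-3,1,4],[0,0,4],[0,0,2],[0,0,0]],"fingers":[5,5,5,5]}' 50
python3 -m jog '{"turn":[[0,0,0],[0,0,0],[0,0,0]],"translation":[[0,0,2],[0,0,0],[0,0,0]],"fingers":[5,5,5]}' 50
python3 - <<'E'
from h import *
tip,mid,Rw=tipnow();print(tosl(tip))
E
```

```text
time: 11.27
position: [0.6536, 0.1345, 0.1541]
ee_rot: [-3.141, -0.44, -0.137]
force: [-0.2, 1.1, -0.8]
grip_width: 0.0199
time: 11.52
position: [0.6547, 0.1345, 0.1529]
ee_rot: [-3.14, -0.441, -0.137]
force: [-1.7, -0.8, 2.9]
grip_width: 0.0194
[161.37193675  47.89013497  24.8294056 ]
```

```bash

python3 - <<'E'
from h import *
s=r.grab_frame('side');crop(s,300,125,60,45,13,'s13.png')
c=cv2.imread('pics/s13.png')
tip,mid,Rw=tipnow();print(tosl(tip))
P=[L(.17,.039,.024),L(.17,.057,.024),L(.14,.039,.024)]+[mid+Rw.apply(q) for q in([-.075,-.005,-.02],[-.075,.005,-.02],[-.025,-.01,-.02])]
for p in P: 
    u=(proj('side',p)+.5-[300,125])*13-.5;print(u.round()); cv2.drawMarker(c,(int(u[0]),int(u[1])),(0,0,255),0,8,1)
cv2.imwrite('pics/s13m.png',c)
E
```

```text
[161.34657617  47.89937906  24.82248343]
[395. 387.]
[383. 323.]
[271. 436.]
[355. 385.]
[349. 350.]
[566. 319.]
```

View pics/s13.png

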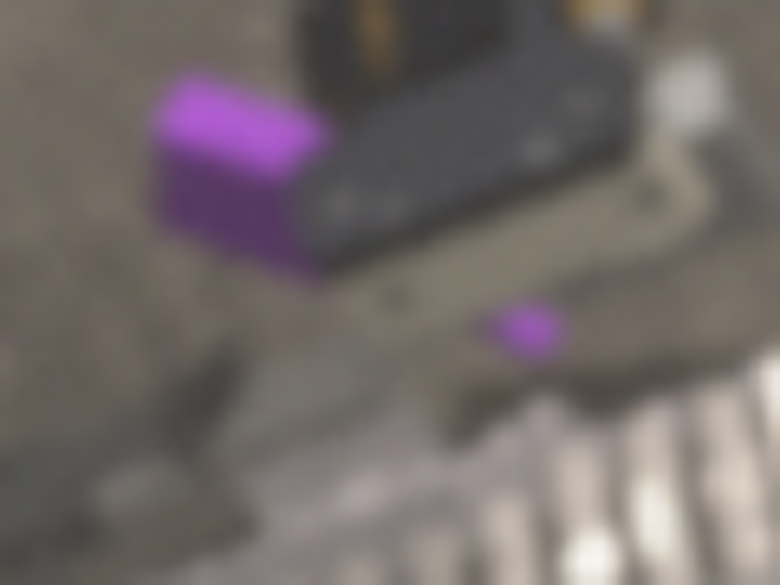

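View pics/s13m.png

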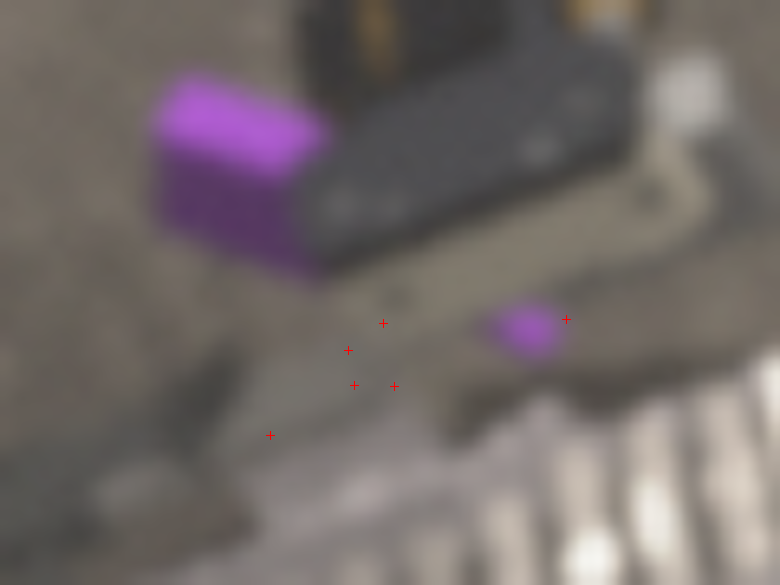

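```bash

python3 - <<'E'
from h import *
a=np.mean([r.grab_frame('side').astype(float) for _ in range(6)],0)
np.save('a13.npy',a)
c=a[138:165,310:350]; c=cv2.resize(c,None,fx=20,fy=20,interpolation=cv2.INTER_LANCZOS4)
c=np.clip((c-60)*2.2,0,255).astype(np.uint8);cv2.imwrite('pics/s14.png',c)
tip,mid,Rw=tipnow();print(tosl(tip),r.state()['force'])
for p in [L(.17,.039,.024),L(.17,.057,.024),L(.14,.039,.024)]+[mid+Rw.apply(q) for q in([-.075,-.005,-.02],[-.075,.005,-.02],[-.025,-.01,-.02])]:print(((proj('side',p)+.5-[310,138])*20-.5).round())
E
```

```text
[161.37172695  47.88562576  24.7216501 ] [-0.57625222 -0.53684916  6.02100025]
[407. 335.]
[390. 238.]
[217. 411.]
[347. 333.]
[337. 279.]
[672. 232.]
```

View pics/s14.png

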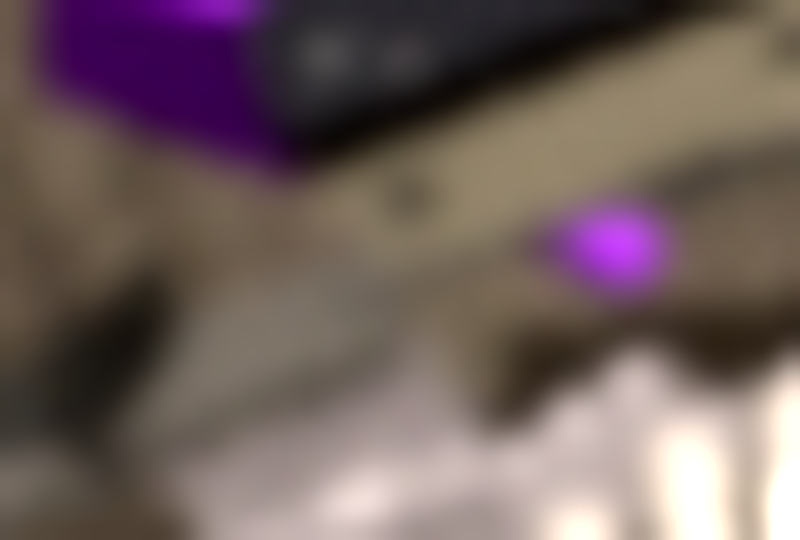

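```bash

python3 - <<'E'
from h import *
a=np.load('a13.npy')
x0,y0=308,122;c=a[y0:y0+42,x0:x0+56]; c=cv2.resize(c,None,fx=14,fy=14,interpolation=cv2.INTER_LANCZOS4)
c=np.clip((c-50)*1.8,0,255).astype(np.uint8);cv2.imwrite('pics/s15.png',c)
tip,mid,Rw=tipnow()
c2=c.copy()
for d,col in((0,(0,0,255)),(.006,(0,255,0))):
    V=[[-.075,-.005,-.02],[-.025,-.005,-.02],[-.025,-.01,-.02],[.03,-.01,-.02],[.03,-.01,.02],[-.025,-.01,.02],[-.025,-.01,-.02]]
    pts=np.array([(proj('side',mid+Rw.apply(np.array(v)+[0,d,0]))+.5-[x0,y0])*14-.5 for v in V]).astype(int)
    cv2.polylines(c2,[pts.reshape(-1,1,2)],False,col,1)
cv2.imwrite('pics/s15m.png',c2)
E
```

```text
(no output)
```

View pics/s15.png

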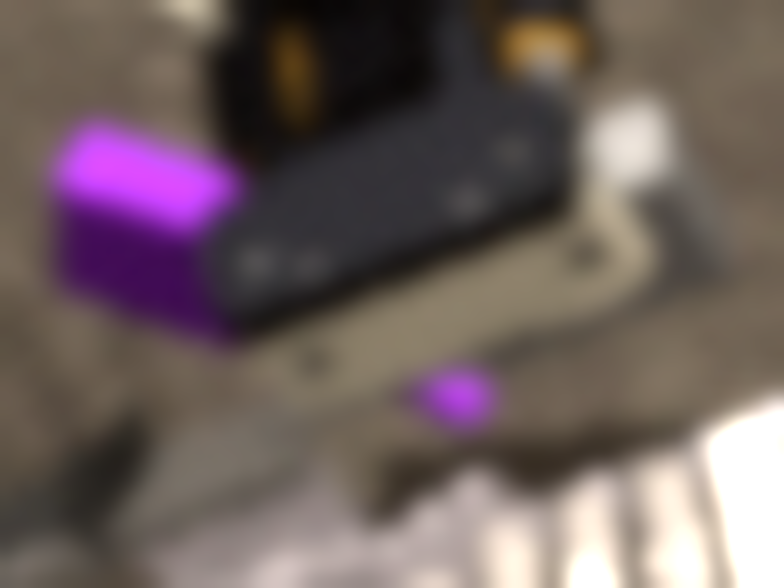

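View pics/s15m.png

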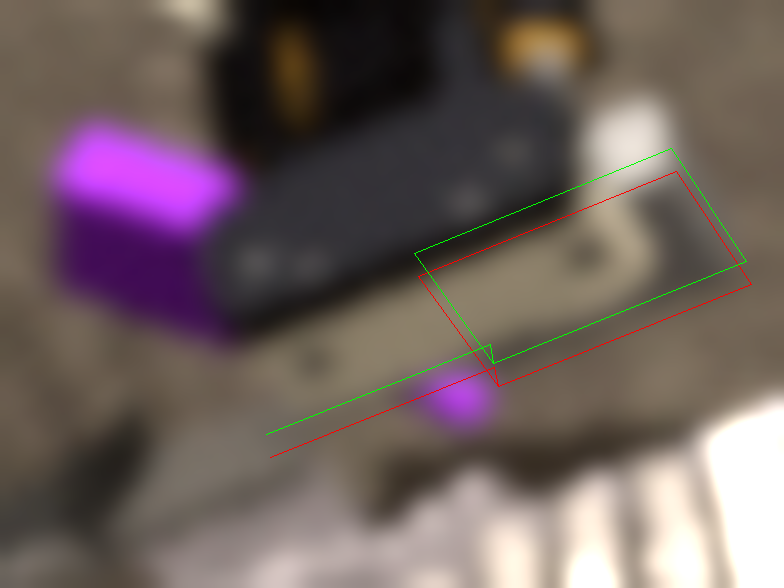

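```bash
sed -i 's/^OFF=.*/OFF=np.array([-.002,-.007,-.0373])/' h.py
python3 -m jog '{"turn":[[0,0,0],[0,0,0],[0,0,0],[0,0,0]],"translation":[[0,0,-4],[0,7,0],[0,0,1.5],[0,0,0]],"fingers":[5,5,5,5]}' 50
python3 - <<'E'
from h import *
a=np.mean([r.grab_frame('side').astype(float) for _ in range(4)],0)
p,e=wpose(L(.160,.048,.024),LY,T); go(p,e)
x0,y0=308,122;c=a[y0:y0+42,x0:x0+56]; c=cv2.resize(c,None,fx=14,fy=14,interpolation=cv2.INTER_LANCZOS4)
c=np.clip((c-50)*1.8,0,255).astype(np.uint8);cv2.imwrite('pics/s16.png',c)
tip,mid,Rw=tipnow();print(tosl(tip))
for d,col in((0,(0,0,255)),):
    V=[[-.075,-.005,-.02],[-.025,-.005,-.02],[-.025,-.01,-.02],[.03,-.01,-.02],[.03,-.01,.02],[.03,.01,.02],[-.025,.01,.02],[-.025,-.01,.02],[-.025,-.01,-.02]]
    pts=np.array([(proj('side',mid+Rw.apply(np.array(v)+[0,d,0]))+.5-[x0,y0])*14-.5 for v in V]).astype(int)
    cv2.polylines(c,[pts.reshape(-1,1,2)],False,col,1)
cv2.imwrite('pics/s16m.png',c)
E
```

```text
time: 12.2
position: [0.6521, 0.1271, 0.154]
ee_rot: [-3.141, -0.439, -0.138]
force: [-0.6, 1.2, -1.9]
grip_width: 0.0195
t 12.4 pos [0.6524 0.1276 0.1544] rpy [-3.141 -0.44  -0.137] F [-1.  -0.4 -0.4] w 19.7
need [-0.9 -0.2  3.1] [-0.001  -0.0038 -0.0001]
[160.80393631  47.76509411  26.84403603]
```

View pics/s16m.png

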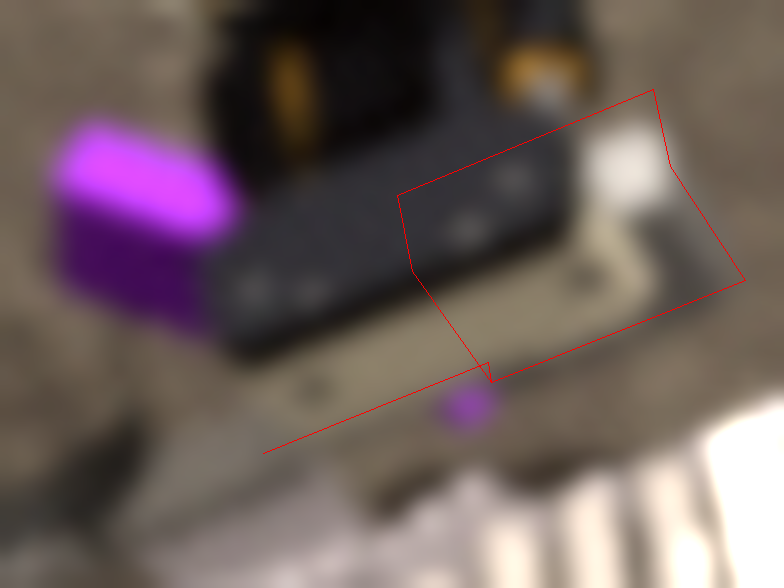

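View pics/s16.png

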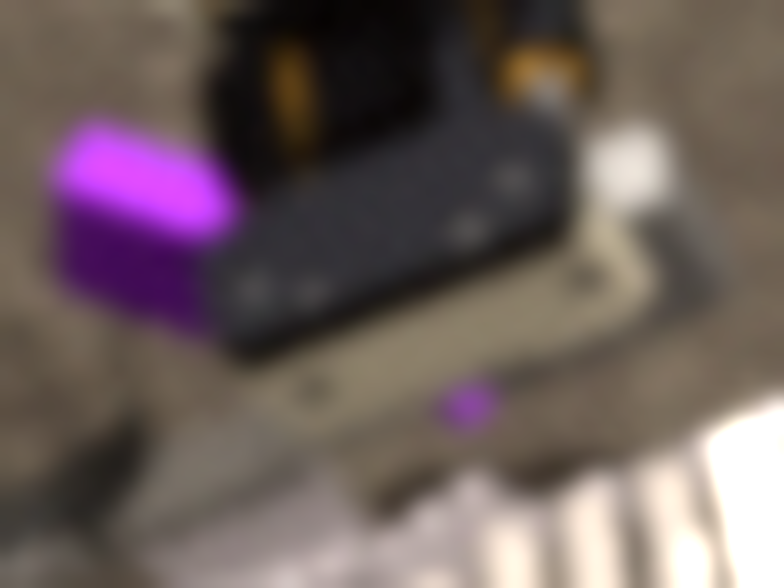

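```bash

python3 -m jog '{"turn":[[0,-0.003,0],[0,0,0],[0,0,0],[0,0,0],[0,0,0],[0,0,0],[0,0,0]],"translation":[[0,0,3],[-4,0,0],[-5,0,0],[-5,0,0],[-5,0,0],[-5,0,0],[0,0,0]],"fingers":[5,5,5,5,5,5,5]}' 50
python3 - <<'E'
from h import *
p,e=wpose(L(.098,.048,.024),LY,T); go(p,e)
tip,mid,Rw=tipnow();print(tosl(tip))
E
```

```text
time: 12.98
position: [0.6326, 0.1308, 0.1425]
ee_rot: [-3.14, -0.439, -0.137]
force: [-1.3, 0.2, 4.6]
grip_width: 0.0197
t 12.98 pos [0.6326 0.1308 0.1425] rpy [-3.14  -0.439 -0.137] F [-1.3  0.2  4.6] w 19.7
need [-39.6   0.2   0.7] [-0.0019 -0.003  -0.0001]
[137.56985313  48.17930568  24.63035357]
```

```bash

python3 -m jog '{"turn":[[0,-0.002,0],[0,0,0],[0,0,0],[0,0,0],[0,0,0]],"translation":[[-5,0,0.3],[-5,0,0],[-5,0,0],[-5,0,0],[0,0,0]],"fingers":[5,5,5,5,5]}' 50
python3 - <<'E'
from h import *
tip,mid,Rw=tipnow();print(tosl(tip))
s=r.grab_frame('side').astype(float);x0,y0=275,130;c=s[y0:y0+50,x0:x0+70];c=cv2.resize(c,None,fx=11,fy=11,interpolation=cv2.INTER_CUBIC)
cv2.imwrite('pics/s17.png',np.clip((c-40)*1.6,0,255))
E
```

```text
time: 13.4
position: [0.6156, 0.1334, 0.1347]
ee_rot: [-3.139, -0.44, -0.137]
force: [-0.7, 0.8, 8.6]
grip_width: 0.0193
[118.72241323  48.48160927  24.72011654][ WARN:0@1.486] global loadsave.cpp:1063 imwrite_ Unsupported depth image for selected encoder is fallbacked to CV_8U.
```

View pics/s17.png

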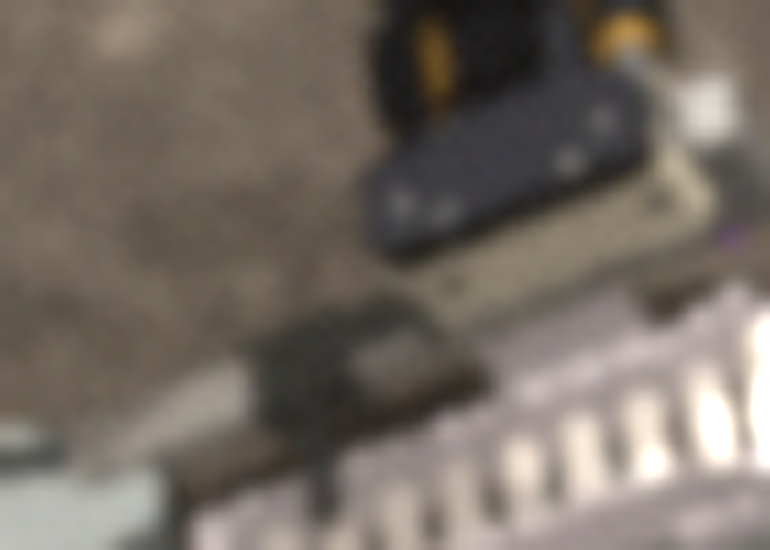

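```bash

python3 -m jog '{"turn":[[0,0,0],[0,0,0],[0,0,0],[0,0,0],[0,0,0]],"translation":[[-5,0.4,0],[-5,0,0],[-5,0,0],[-3,0,0],[0,0,0]],"fingers":[5,5,5,5,5]}' 55
python3 - <<'E'
from h import *
tip,mid,Rw=tipnow();print(tosl(tip),(Rw.inv().apply(r.state()['force'])).round(1))
s=r.grab_frame('side').astype(float);x0,y0=275,130;c=s[y0:y0+50,x0:x0+70];c=cv2.resize(c,None,fx=11,fy=11,interpolation=cv2.INTER_CUBIC)
cv2.imwrite('pics/s18.png',np.clip((c-40)*1.6,0,255).astype(np.uint8))
E
```

```text
time: 13.87
position: [0.6, 0.1354, 0.1274]
ee_rot: [-3.138, -0.441, -0.137]
force: [1.3, 1.5, 9.0]
grip_width: 0.0195
[101.36212051  48.33046207  24.72576364] [4.8 1.7 7.7]
```

View pics/s18.png

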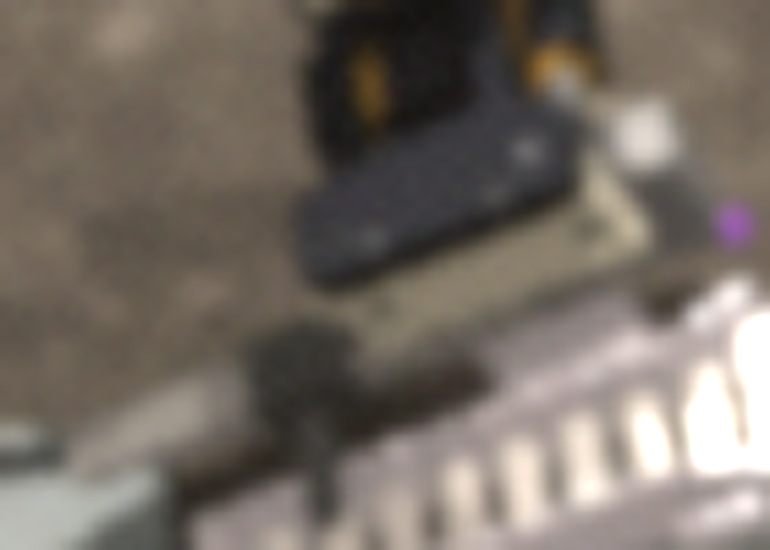

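```bash

python3 -m jog '{"turn":[[0,0,0],[0,0,0],[0,0,0],[0,0,0],[0,0,0],[0,0,0]],"translation":[[-4,0.3,0],[-4,0,0],[-4,0,0],[-4,0,0],[-4,0,0],[0,0,0]],"fingers":[5,5,5,5,5,5]}' 55
python3 - <<'E'
from h import *
tip,mid,Rw=tipnow();print(tosl(tip),(Rw.inv().apply(r.state()['force'])).round(1))
s=r.grab_frame('side').astype(float);x0,y0=265,130;c=s[y0:y0+50,x0:x0+70];c=cv2.resize(c,None,fx=11,fy=11,interpolation=cv2.INTER_CUBIC)
cv2.imwrite('pics/s19.png',np.clip((c-40)*1.6,0,255).astype(np.uint8))
E
```

```text
time: 14.42
position: [0.5825, 0.1377, 0.1192]
ee_rot: [-3.138, -0.441, -0.137]
force: [4.0, 0.6, 7.8]
grip_width: 0.0197
[81.85435818 48.13423322 24.68802337] [6.9 1.2 5.4]
```

View pics/s19.png

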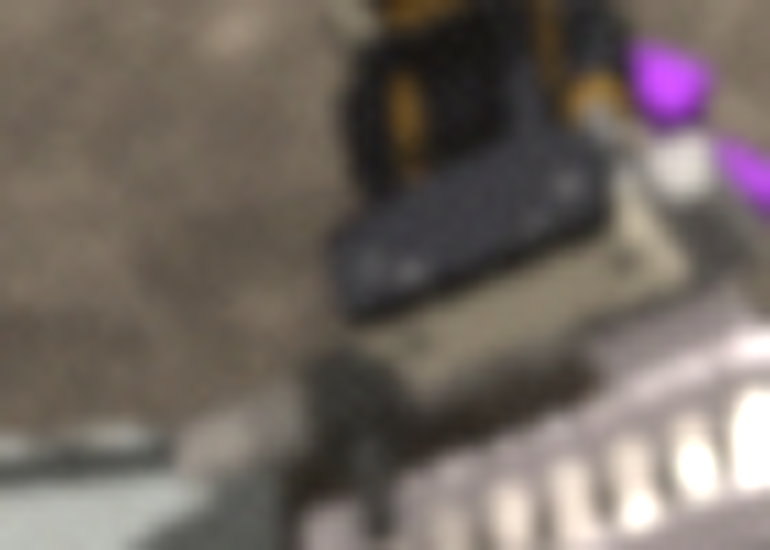

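```bash

python3 -m jog '{"turn":[[0,0,0],[0,0,0],[0,0,0],[0,0,0],[0,0,0],[0,0,0],[0,0,0],[0,0,0]],"translation":[[-4,0.2,0],[-4,0,0],[-4,0,0],[-4,0,0],[-4,0,0],[-4,0,0],[-4,0,0],[-4,0,0]],"fingers":[5,5,5,5,5,5,5,5]}' 55
python3 - <<'E'
from h import *
tip,mid,Rw=tipnow();print(tosl(tip),(Rw.inv().apply(r.state()['force'])).round(1))
s=r.grab_frame('side').astype(float);x0,y0=255,130;c=s[y0:y0+50,x0:x0+70];c=cv2.resize(c,None,fx=11,fy=11,interpolation=cv2.INTER_CUBIC)
cv2.imwrite('pics/s20.png',np.clip((c-40)*1.6,0,255).astype(np.uint8))
E
```

```text
time: 15.13
position: [0.5545, 0.1416, 0.1061]
ee_rot: [-3.137, -0.443, -0.138]
force: [6.9, -1.1, 9.7]
grip_width: 0.0198
[50.67124054 48.21276556 24.65653972] [10.5 -0.1  5.7]
```

View pics/s20.png

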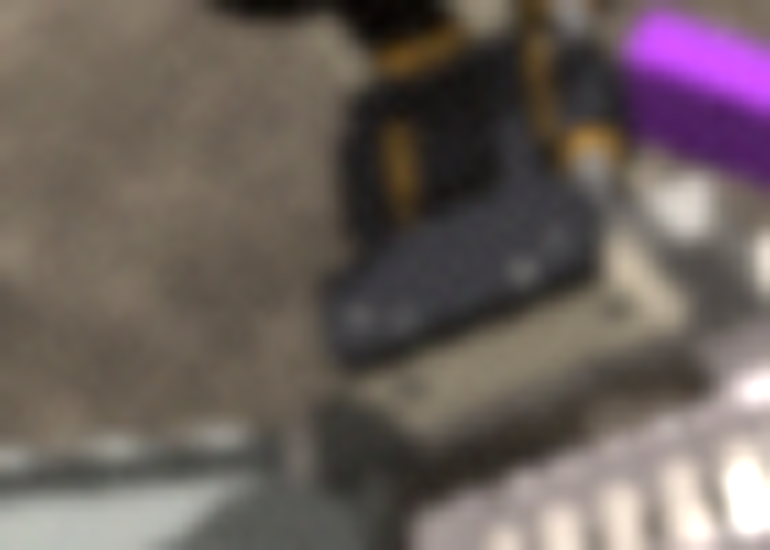

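```bash

python3 -m jog '{"turn":[[0,-0.003,0],[0,0,0],[0,0,0],[0,0,0],[0,0,0],[0,0,0],[0,0,0],[0,0,0]],"translation":[[-4,0,0],[-4,0,0],[-4,0,0],[-5,0,0],[-5,0,0],[-5,0,0],[-5,0,0],[-5,0,0]],"fingers":[5,5,5,5,5,5,5,5]}' 55
python3 - <<'E'
from h import *
tip,mid,Rw=tipnow();print(tosl(tip),(Rw.inv().apply(r.state()['force'])).round(1))
s=r.grab_frame('side').astype(float);x0,y0=235,130;c=s[y0:y0+70,x0:x0+80];c=cv2.resize(c,None,fx=10,fy=10,interpolation=cv2.INTER_CUBIC)
cv2.imwrite('pics/s21.png',np.clip((c-40)*1.6,0,255).astype(np.uint8))
t=r.grab_frame('top');crop(t,230,200,100,80,8,'t21.png')
E
```

```text
time: 15.85
position: [0.5203, 0.1461, 0.0899]
ee_rot: [-3.138, -0.438, -0.137]
force: [1.8, 0.6, 10.7]
grip_width: 0.0195
[12.62875801 48.02862786 24.9659119 ] [6.1 0.8 9. ]
```

View pics/s21.png

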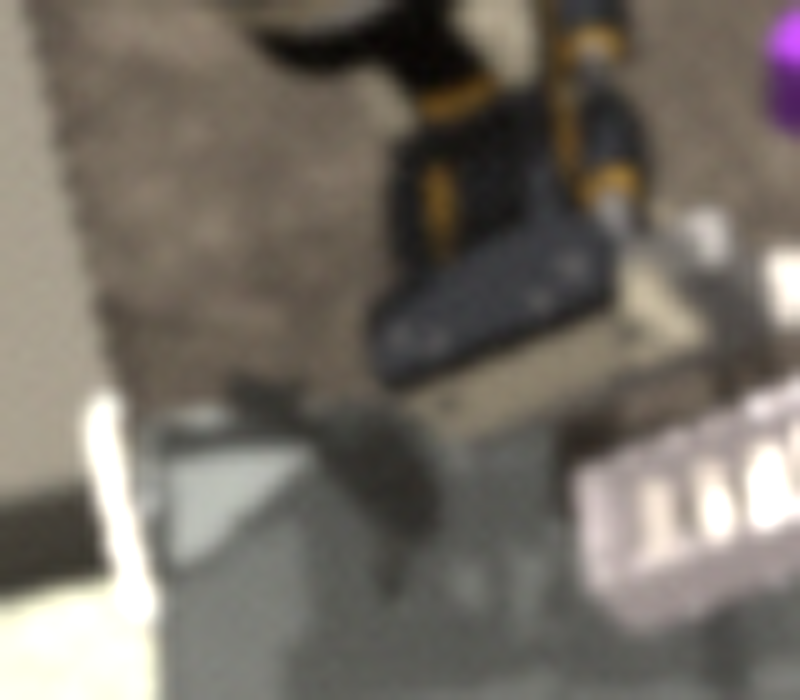

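View pics/t21.png

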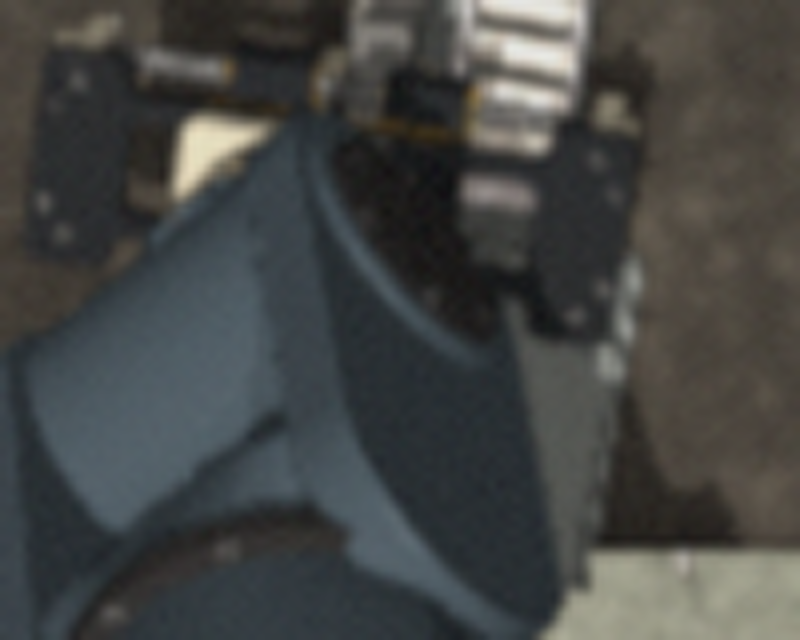

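```bash

python3 -m jog '{"turn":[[0,0,0],[0,0,0],[0,0,0],[0,0,0],[0,0,0]],"translation":[[-5,0,0],[-5,0,0],[0,0,0],[0,0,0],[0,0,0]],"fingers":[5,5,5,5,5]}' 55
python3 - <<'E'
from h import *
tip,mid,Rw=tipnow();print(tosl(tip),(Rw.inv().apply(r.state()['force'])).round(1))
s=r.grab_frame('side').astype(float);x0,y0=235,130;c=s[y0:y0+70,x0:x0+80];c=cv2.resize(c,None,fx=10,fy=10,interpolation=cv2.INTER_CUBIC)
cv2.imwrite('pics/s22.png',np.clip((c-40)*1.6,0,255).astype(np.uint8))
E
```

```text
time: 16.37
position: [0.5106, 0.1474, 0.0853]
ee_rot: [-3.138, -0.436, -0.137]
force: [-4.0, 2.6, 12.1]
grip_width: 0.0193
[ 1.86160697 47.99697812 25.04770159] [ 1.2  2.1 12.8]
```

View pics/s22.png

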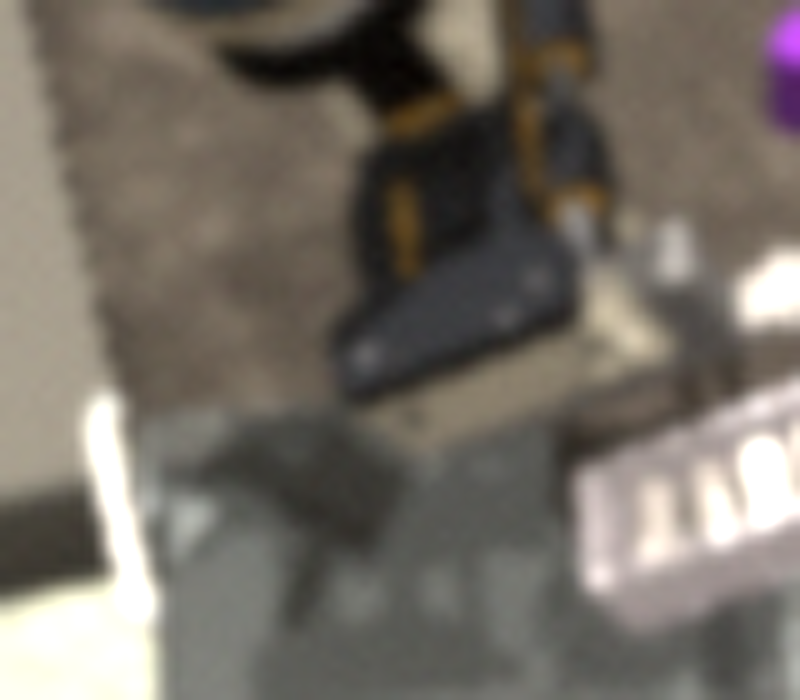

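```bash

python3 -m jog '{"turn":[[0,0,0],[0,0,0],[0,0,0],[0,0,0]],"translation":[[-4,0,-1],[-4,0,0],[0,0,0],[0,0,0]],"fingers":[5,5,5,5]}' 55
python3 - <<'E'
from h import *
tip,mid,Rw=tipnow();print(tosl(tip),(Rw.inv().apply(r.state()['force'])).round(1))
s=r.grab_frame('side').astype(float);x0,y0=235,130;c=s[y0:y0+70,x0:x0+80];c=cv2.resize(c,None,fx=10,fy=10,interpolation=cv2.INTER_CUBIC)
cv2.imwrite('pics/s23.png',np.clip((c-40)*1.6,0,255).astype(np.uint8))
E
```

```text
time: 16.75
position: [0.5005, 0.1475, 0.0808]
ee_rot: [-3.141, -0.431, -0.137]
force: [-7.7, 2.4, 4.5]
grip_width: 0.0197
[-9.04725438 46.64913065 25.57556588] [-5.3  1.3  7.4]
```

View pics/s23.png

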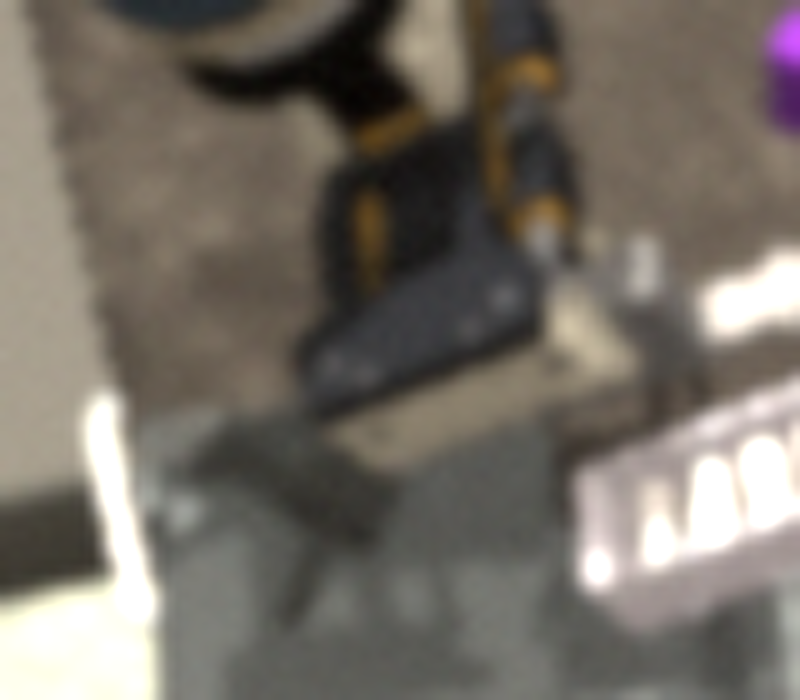

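```bash

python3 -m jog '{"turn":[[0,0,0],[0,0,0],[0,0,0],[0,0,0],[0,0,0],[0,0,0]],"translation":[[5,0,-1],[10,0,-2],[10,0,-5],[0,0,-20],[0,0,-20],[0,0,0]],"fingers":[5,5,5,5,5,5]}' 55
python3 - <<'E'
from h import *
print(onz('side',269,179,.015),Lx(-.033,.022,.004))
tip,mid,Rw=tipnow();print(tosl(tip),(Rw.inv().apply(r.state()['force'])).round(1))
s=r.grab_frame('side').astype(float);x0,y0=235,120;c=s[y0:y0+70,x0:x0+80];c=cv2.resize(c,None,fx=10,fy=10,interpolation=cv2.INTER_CUBIC)
cv2.imwrite('pics/s24.png',np.clip((c-40)*1.6,0,255).astype(np.uint8))
E
```

```text
time: 17.3
position: [0.5046, 0.1476, 0.138]
ee_rot: [-3.139, -0.435, -0.137]
force: [0.6, 0.5, 0.0]
grip_width: 0.0198
[0.40926157 0.18732356 0.015     ] [0.40771378 0.14240073 0.004     ]
[18.72483233 47.37093104 75.38197985] [ 0.5  0.6 -0.2]
```

View pics/s24.png

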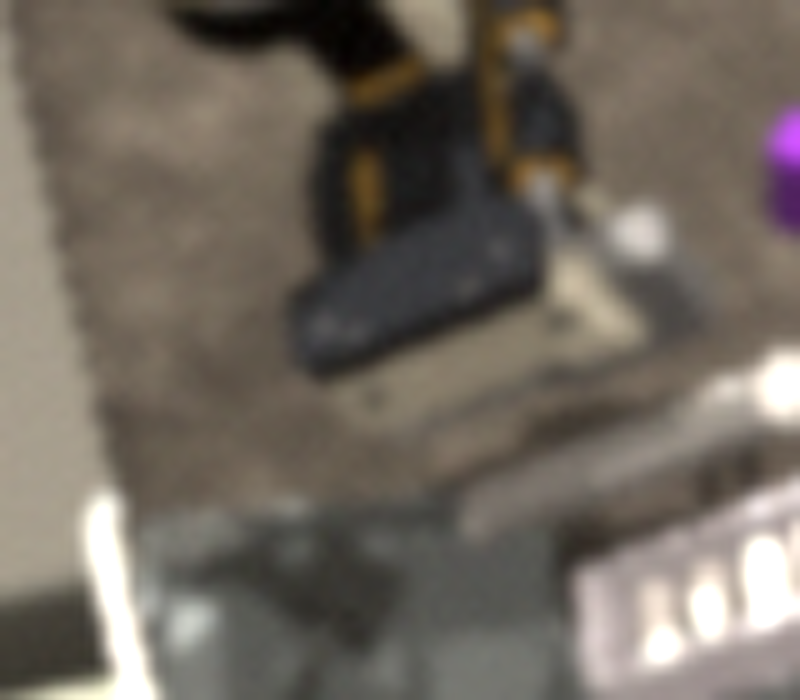

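```bash

python3 -m jog '{"turn":[[0,0,0],[0,-0.11,0],[0,-0.11,0],[0,-0.11,0],[0,-0.11,0]],"translation":[[0,0,-30],[0,-30,-20],[0,-38,0],[0,-38,0],[0,-38,0]],"fingers":[5,5,5,5,5]}' 50
python3 - <<'E'
from h import *
p,e=wpose(np.array([.365,.345,.10]),LY,0); go(p,e)
E
```

```text
time: 17.77
position: [0.5035, 0.2938, 0.1806]
ee_rot: [-3.14, 0.009, -0.136]
force: [1.2, 1.0, -0.5]
grip_width: 0.0197
t 17.77 pos [0.5035 0.2938 0.1806] rpy [-3.14   0.009 -0.136] F [ 1.2  1.  -0.5] w 19.7
need [-66.2 -24.7  98.6] [-0.0014  0.0095  0.0006]
```

```bash

python3 -m jog '{"turn":[[0,0.009,0],[0,0,0],[0,0,0],[0,0,0],[0,0,0],[0,0,0]],"translation":[[-30,-12,20],[-30,-12,35],[-6,0,35],[0,0,8],[0,0,0],[0,0,0]],"fingers":[5,5,5,5,5,5]}' 50
python3 - <<'E'
from h import *
p,e=wpose(np.array([.365,.345,.0]),LY,0); go(p,e)
tip,mid,Rw=tipnow();print(tip,mid)
s=r.grab_frame('side');mark(s,'side',[tip,tip*[1,1,0]],220,80,90,80,8,'s25.png')
E
```

```text
time: 18.27
position: [0.4459, 0.3225, 0.0875]
ee_rot: [-3.141, -0.004, -0.138]
force: [0.1, 0.2, -0.2]
grip_width: 0.0195
t 18.27 pos [0.4459 0.3225 0.0875] rpy [-3.141 -0.004 -0.138] F [ 0.1  0.2 -0.2] w 19.5
need [ -6.6  -4.1 104.8] [-0.0008 -0.0042 -0.0007]
[0.37046539 0.34003279 0.10448188] [0.44466896 0.32973742 0.12480023]
```

View pics/s25.png

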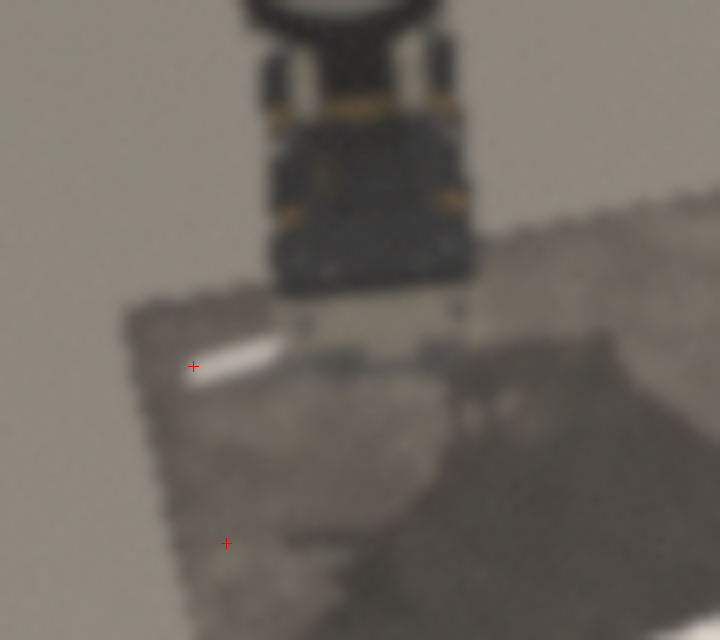

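```bash

python3 -m jog '{"turn":[[0,-0.004,0],[0,0,0],[0,0,0],[0,0,0],[0,0,0],[0,0,0],[0,0,0]],"translation":[[-6,0,30],[0,0,35],[0,0,24],[0,0,6],[0,0,4],[0,0,0],[0,0,0]],"fingers":[5,5,5,5,5,5,5]}' 50
python3 -m jog '{"turn":[[0,0,0],[0,0,0],[0,0,0]],"translation":[[0,0,3],[0,0,0],[0,0,0]],"fingers":[5,5,5]}' 50
```

```text
time: 18.9
position: [0.4402, 0.3242, -0.0102]
ee_rot: [-3.139, -0.002, -0.137]
force: [0.1, -0.5, -1.3]
grip_width: 0.0194
time: 19.15
position: [0.4392, 0.3238, -0.0144]
ee_rot: [-3.14, -0.001, -0.137]
force: [-0.3, 0.0, -0.6]
grip_width: 0.0195
```

```bash

python3 -m jog '{"turn":[[0,0,0],[0,0,0],[0,0,0]],"translation":[[0,0,3],[0,0,0],[0,0,0]],"fingers":[5,5,5]}' 50
```

```text
time: 19.4
position: [0.4393, 0.3239, -0.0174]
ee_rot: [-3.14, -0.001, -0.137]
force: [-0.7, -1.1, 6.1]
grip_width: 0.0196
```

```bash

python3 -m jog '{"turn":[[0,0,0],[0,0,0],[0,0,0],[0,0,0],[0,0,0],[0,0,0],[0,0,0],[0,0,0]],"translation":[[0,0,0],[0,0,0],[0,0,0],[0,0,0],[0,0,-10],[0,0,-35],[0,0,-40],[0,0,-40]],"fingers":[70,70,70,70,70,70,70,70]}' 30
python3 - <<'E'
from h import *
s=r.grab_frame('side');crop(s,220,80,90,80,8,'s26.png')
go([.490,-.188,.16],[np.pi,0,np.radians(-15.4)])
E
```

```text
time: 20.07
position: [0.4383, 0.3232, 0.1088]
ee_rot: [3.142, 0.001, -0.137]
force: [0.4, 0.4, 1.4]
grip_width: 0.0674
t 20.12 pos [0.4418 0.3254 0.1167] rpy [-3.134 -0.008 -0.137] F [3.6 2.2 7.2] w 68.5
need [118.1 501.7 -46. ] [-0.0076 -0.007   0.132 ]
```

View pics/s26.png

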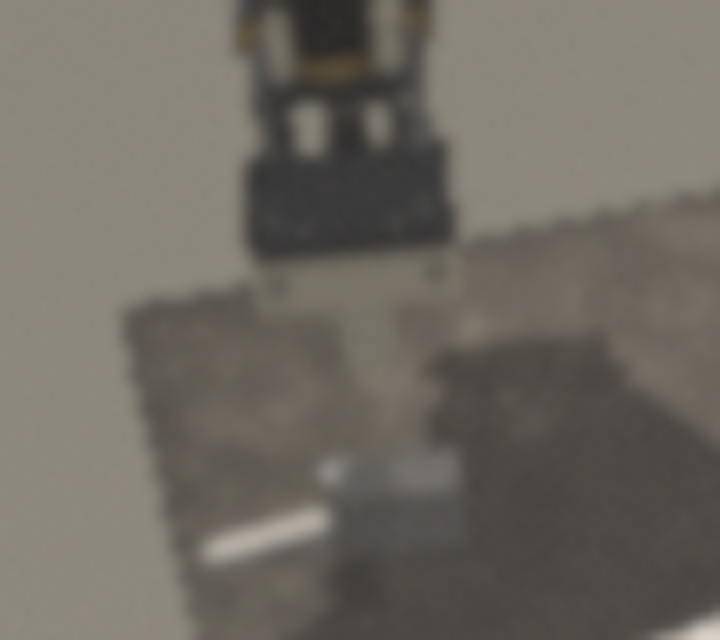

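```bash

python3 -m jog '{"turn":[[0,0,0],[0,0,0],[0,0,0],[0,0,0],[0,0,0],[0,0,0],[0,0,0],[0,0,0]],"translation":[[0,0,-40],[5,38,-10],[9,38,0],[9,38,0],[9,38,0],[9,38,0],[9,38,0],[9,38,0]],"fingers":[80,80,80,80,80,80,80,80]}' 30
python3 - <<'E'
from h import *
print(r.state()['joint_pos'].round(2))
go([.4967,-.1899,.16],[np.pi,0,np.radians(74.6)])
t=r.grab_frame('top');crop(t,195,200,130,75,6,'t27.png')
E
```

```text
time: 20.78
position: [0.4608, 0.0501, 0.1573]
ee_rot: [-3.141, -0.001, -0.137]
force: [0.2, 0.6, 0.1]
grip_width: 0.0795
[0.01 0.23 1.9  0.   1.02 1.71]
t 20.78 pos [0.4608 0.0501 0.1573] rpy [-3.141e+00 -1.000e-03 -1.370e-01] F [0.2 0.6 0.1] w 79.5
need [ 68.3 232.9  -2.8] [-3.0000e-04 -1.1000e-03 -1.4387e+00]
```

View pics/t27.png

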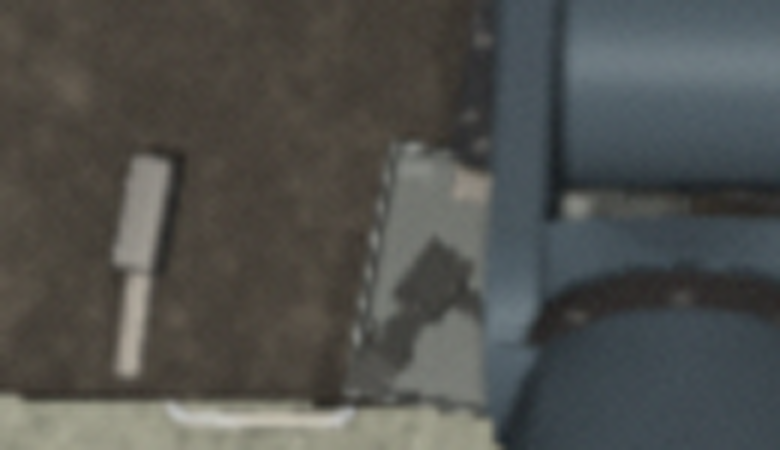

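```bash

python3 -m jog '{"turn":[[0,0,0],[0,0,0],[0,0,0],[0,0,0],[0,0,0],[0,0,0],[0,0,-0.12],[0,0,-0.12]],"translation":[[11.4,38.8,0],[11.4,38.8,0],[11.4,38.8,0],[11.4,38.8,0],[11.4,38.8,0],[11.4,38.8,0],[0,0,0],[0,0,0]],"fingers":[80,80,80,80,80,80,80,80]}' 30
python3 -m jog '{"turn":[[0,0,-0.12],[0,0,-0.12],[0,0,-0.12],[0,0,-0.12],[0,0,-0.12],[0,0,-0.12],[0,0,-0.12],[0,0,-0.12]],"translation":[[0,0,0],[0,0,0],[0,0,0],[0,0,20],[0,0,20],[0,0,20],[0,0,20],[0,0,0]],"fingers":[80,80,80,80,80,80,80,80]}' 30
python3 - <<'E'
from h import *
go([.4967,-.1899,.05],[np.pi,0,np.radians(74.6)])
d=onz('top',267.1,245.5,.012)-LO;print('clip lane xy',np.cos(LY)*d[0]+np.sin(LY)*d[1],-np.sin(LY)*d[0]+np.cos(LY)*d[1])
E
```

```text
time: 21.5
position: [0.4969, -0.1901, 0.1567]
ee_rot: [-3.141, -0.0, 0.105]
force: [0.4, 0.6, -0.5]
grip_width: 0.0801
time: 22.17
position: [0.4952, -0.1871, 0.0736]
ee_rot: [-3.136, -0.0, 1.069]
force: [0.4, -0.4, 0.0]
grip_width: 0.08
t 22.17 pos [ 0.4952 -0.1871  0.0736] rpy [-3.136 -0.     1.069] F [ 0.4 -0.4  0. ] w 80.0
need [-1.8  2.8 23.6] [-0.0052 -0.001  -0.233 ]
clip lane xy -0.031282991055376026 0.06605413129949889
```

```bash

python3 -m jog '{"turn":[[0,0,-0.117],[0,0,-0.116],[0,0,0],[0,0,0]],"translation":[[0,0,0],[0,0,20],[0,0,0],[0,0,0]],"fingers":[80,80,80,80]}' 30
python3 - <<'E'
from h import *
go([.4967,-.1899,-.027],[np.pi,0,np.radians(74.6)])
s=r.grab_frame('side');crop(s,280,235,90,80,8,'s28.png');t=r.grab_frame('top');crop(t,350,180,90,80,8,'t28.png')
E
```

```text
time: 22.5
position: [0.4965, -0.1877, 0.0564]
ee_rot: [-3.14, -0.001, 1.292]
force: [0.7, -0.5, -0.1]
grip_width: 0.0802
t 22.5 pos [ 0.4965 -0.1877  0.0564] rpy [-3.140e+00 -1.000e-03  1.292e+00] F [ 0.7 -0.5 -0.1] w 80.2
need [-2.2  1.  83.4] [-0.0019 -0.001  -0.0096]
```

View pics/s28.png

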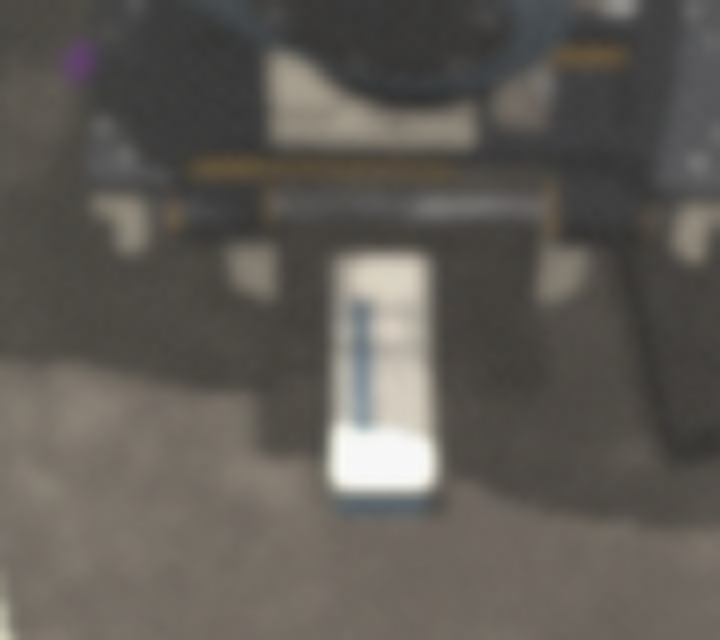

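View pics/t28.png

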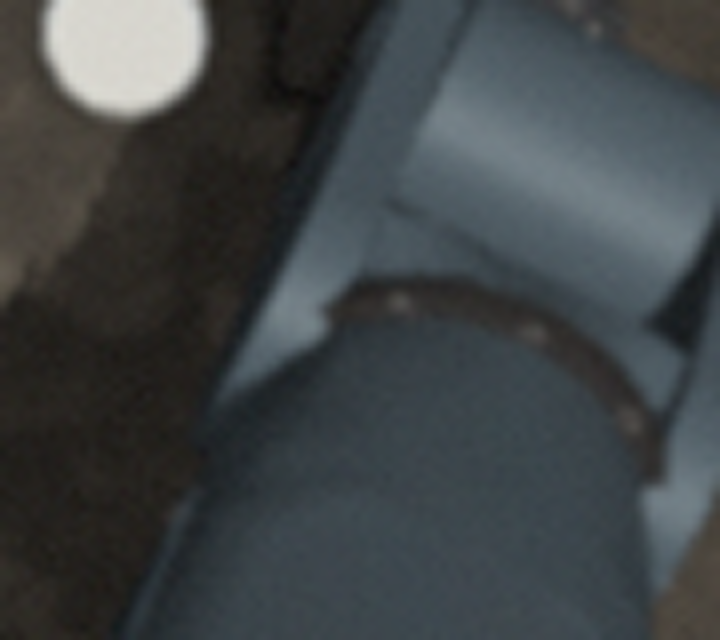

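```bash

python3 - <<'E'
from h import *
for z in(.085,.095,.105):
    a=onz('side',280+255/8-.5,235+297/8-.5,z);b=onz('side',280+562/8-.5,235+300/8-.5,z);print(z,a,b,(a+b)/2,np.hypot(*(a-b)[:2]),np.degrees(np.arctan2(*(b-a)[[1,0]])))
print(onz('side',280+383/8-.5,235+370/8-.5,.027))
E
```

```text
0.085 [ 0.44870915 -0.17982901  0.085     ] [ 0.54251617 -0.20612901  0.085     ] [ 0.49561266 -0.19297901  0.085     ] 0.09742406187854098 -15.661517860660354
0.095 [ 0.44765096 -0.18457731  0.095     ] [ 0.54064921 -0.21065056  0.095     ] [ 0.49415009 -0.19761394  0.095     ] 0.09658409822307347 -15.661517860660354
0.105 [ 0.44659278 -0.18932562  0.105     ] [ 0.53878225 -0.21517211  0.105     ] [ 0.49268751 -0.20224887  0.105     ] 0.09574413456760594 -15.661517860660354
[ 0.48897557 -0.18887129  0.027     ]
```

```bash

python3 -m jog '{"turn":[[0,0,-0.01],[0,0,0],[0,0,0],[0,0,0]],"translation":[[0,-5,20],[0,0,25],[0,0,10],[0,0,0]],"fingers":[80,80,80,80]}' 30
python3 - <<'E'
from h import *
go([.4967,-.1899,-.027],[np.pi,0,np.radians(74.6)])
s=r.grab_frame('side');crop(s,280,235,90,80,8,'s29.png')
E
```

```text
time: 22.93
position: [0.4912, -0.1861, 0.0003]
ee_rot: [-3.138, -0.001, 1.304]
force: [0.7, -0.8, -0.3]
grip_width: 0.0804
t 22.93 pos [ 4.912e-01 -1.861e-01  3.000e-04] rpy [-3.138e+00 -1.000e-03  1.304e+00] F [ 0.7 -0.8 -0.3] w 80.4
need [-2.3  6.4 27.3] [-0.0033 -0.0013  0.0023]
```

View pics/s29.png

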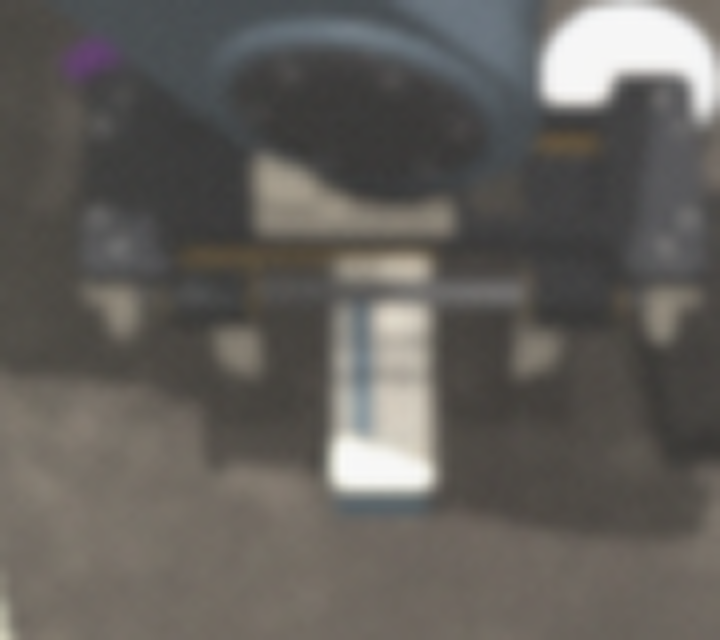

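```bash

python3 - <<'E'
from h import *
for z in(.025,.035):
    a=onz('side',280+240/8-.5,235+378/8-.5,z);b=onz('side',280+538/8-.5,235+378/8-.5,z);print(z,a,b,(a+b)/2,np.hypot(*(a-b)[:2]))
E
```

```text
0.025 [ 0.44291472 -0.17850321  0.025     ] [ 0.5378196 -0.2039931  0.025    ] [ 0.49036716 -0.19124815  0.025     ] 0.09826836564555314
0.035 [ 0.44195608 -0.18302883  0.035     ] [ 0.53608297 -0.20830976  0.035     ] [ 0.48901953 -0.1956693   0.035     ] 0.09746279508959747
```

```bash

python3 -m jog '{"turn":[[0,0,0],[0,0,0],[0,0,0],[0,0,0],[0,0,0]],"translation":[[0,0,10],[0,0,8],[0,0,6],[0,0,0],[0,0,0]],"fingers":[80,80,80,80,80]}' 25
python3 -m jog '{"turn":[[0,0,0],[0,0,0],[0,0,0],[0,0,0],[0,0,0],[0,0,0],[0,0,0],[0,0,0]],"translation":[[0,0,0],[0,0,0],[0,0,0],[0,0,0],[0,0,0],[0,0,0],[0,0,0],[0,0,0]],"fingers":[20,20,20,20,20,20,20,20]}' 25
```

```text
time: 23.4
position: [0.492, -0.1865, -0.0226]
ee_rot: [-3.141, -0.001, 1.306]
force: [-0.8, -0.2, -0.0]
grip_width: 0.0801
time: 24.07
position: [0.492, -0.1865, -0.0225]
ee_rot: [-3.141, -0.001, 1.306]
force: [-1.5, 0.5, 1.0]
grip_width: 0.0315
```

```bash

python3 -m jog '{"turn":[[0,0,0],[0,0,0],[0,0,0],[0,0,0],[0,0,0],[0,0,0]],"translation":[[0,0,0],[0,0,0],[0,0,-5],[0,0,-25],[0,0,-35],[0,0,0]],"fingers":[20,20,20,20,20,20]}' 25
python3 - <<'E'
from h import *
st=r.state();print(st['joint_pos'].round(2),st['grip_width'])
s=r.grab_frame('side');crop(s,280,235,90,80,8,'s30.png')
E
```

```text
time: 24.57
position: [0.4949, -0.1879, 0.0477]
ee_rot: [3.135, 0.001, 1.306]
force: [1.2, -0.8, -0.4]
grip_width: 0.0297
[-0.45  0.5   1.82  0.    0.81 -0.19] 0.029743824158478354
```

View pics/s30.png

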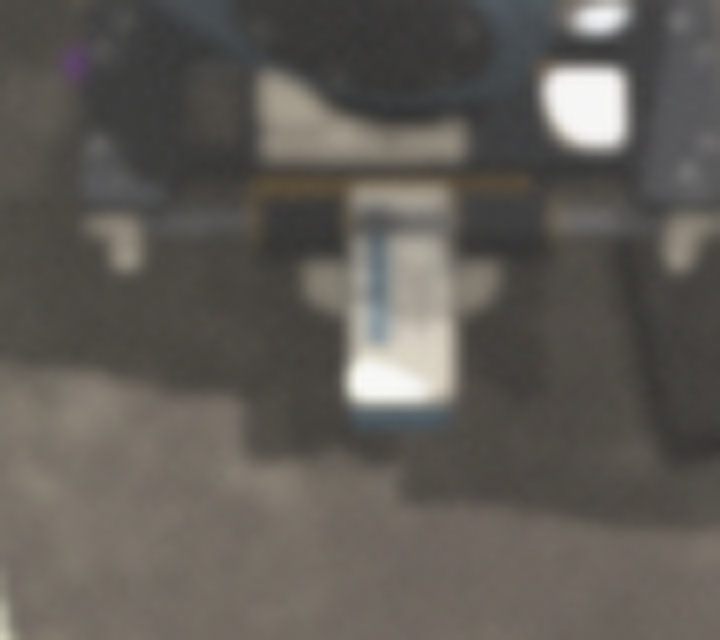

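```bash
cat >> h.py <<'E'
COFF=np.array([-.002,-.0015,-.036])
def carton():
    st=r.state();R=Rt(st); return st['position']+R.apply(COFF),R
def cpose(c,yaw,pitch):
    R=Ro.from_euler('xyz',[0,-pitch,yaw])*Ro.from_euler('x',np.pi); return c-R.apply(COFF),R.as_euler('xyz')
E
python3 - <<'E'
from h import *
s=r.grab_frame('side');c,R=carton()
mark(s,'side',[c+R.apply([a,b,-.0135]) for a in(-.0405,.0405) for b in(-.0155,.0155)]+[c+R.apply([-.0405,b,.0135]) for b in(-.0155,.0155)],280,235,90,80,8,'s31.png')
p,e=cpose(L(.232,0,.0135+.05),LY,T);go(p,e)
E
```

```text
t 24.67 pos [ 0.4929 -0.1869  0.0436] rpy [ 3.139 -0.     1.306] F [ 0.4 -0.6 -1.7] w 29.7
need [ 302.    66.5 -125. ] [-0.3128  0.3556  1.4187]
```

View pics/s31.png

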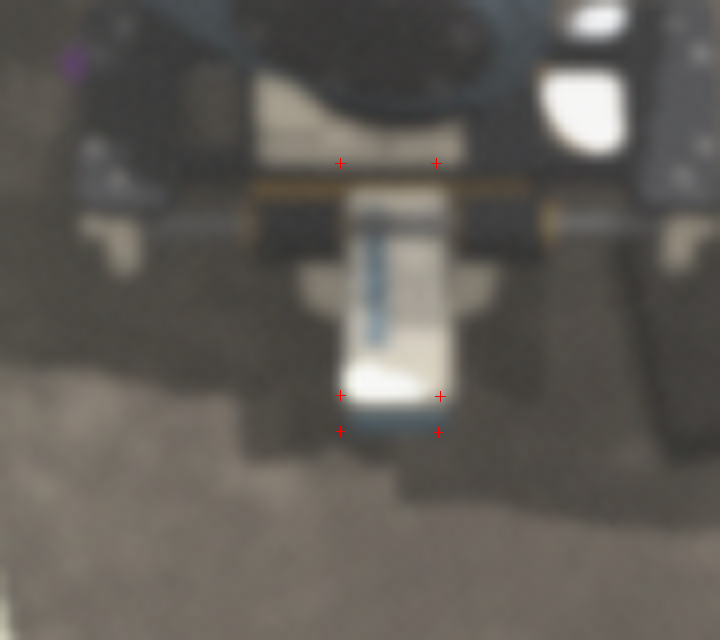

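```bash
sed -i 's/^COFF=.*/COFF=np.array([-.002,.0025,-.036])/' h.py
python3 -m jog '{"turn":[[0,0,0],[0,0,0],[0,0,0],[0,0,0],[0,0,0],[0,0,0],[0,0,0],[0,0,0]],"translation":[[0,0,-40],[0,0,-40],[0,0,-40],[20,0,-35],[40,0,0],[40,0,0],[30,0,0],[0,0,0]],"fingers":[20,20,20,20,20,20,20,20]}' 25
python3 -m jog '{"turn":[[0,0,0.12],[0,0,0.12],[0,0,0.12],[0,0,0.12],[0,0,0.12],[0,0,0.12],[0,0,0.12],[0,0,0.12]],"translation":[[0,0,0],[0,0,0],[0,0,0],[0,0,0],[0,0,0],[0,0,0],[0,0,0],[0,0,0]],"fingers":[20,20,20,20,20,20,20,20]}' 25
python3 -m jog '{"turn":[[0,0,0.12],[0,0,0.12],[0,0,0.12],[0,0,0.123],[0,0.109,0],[0,0.109,0],[0,0.109,0],[0,0.109,0]],"translation":[[0,0,0],[0,0,0],[0,0,0],[0,0,0],[0,0,0],[0,0,0],[0,0,0],[0,0,0]],"fingers":[20,20,20,20,20,20,20,20]}' 25
python3 - <<'E'
from h import *
p,e=cpose(L(.232,0,.0135+.05),LY,T);go(p,e);print(p,tosl(carton()[0]),r.state()['joint_pos'].round(2))
E
```

```text
time: 25.33
position: [0.5265, -0.0569, 0.1963]
ee_rot: [-3.139, -0.002, 1.309]
force: [-0.8, -0.6, -1.1]
grip_width: 0.0296
time: 26.0
position: [0.5256, -0.0615, 0.1961]
ee_rot: [-3.14, 0.002, 0.34]
force: [-0.2, -0.0, -1.4]
grip_width: 0.03
time: 26.67
position: [0.5256, -0.0616, 0.1969]
ee_rot: [-3.141, -0.44, -0.138]
force: [0.1, 0.7, -1.7]
grip_width: 0.0299
t 26.67 pos [ 0.5256 -0.0616  0.1969] rpy [-3.141 -0.44  -0.138] F [ 0.1  0.7 -1.7] w 29.9
need [  68.3 -166.6   63.2] [ 0.0001 -0.0032 -0.0005]
[0.63631723 0.0912002  0.16881614] [ 163.26903229 -166.5301376   126.45424581] [-0.23  0.09  2.04  0.07  0.58  1.43]
```

```bash

python3 -m jog '{"turn":[[0,0,0],[0,0,0],[0,0,0],[0,0,0],[0,0,0],[0,0,0],[0,0,0]],"translation":[[13,-33,0],[13,-33,0],[13,-33,0],[14,-33,10],[14,-34,10],[0,0,15],[0,0,0]],"fingers":[20,20,20,20,20,20,20]}' 25
python3 - <<'E'
from h import *
p,e=cpose(L(.232,0,.0135),LY,T);go(p,e);c,R=carton();print(tosl(c))
a=np.mean([r.grab_frame('side').astype(float) for _ in range(3)],0)
t=r.grab_frame('top')
P=[c+R.apply([x,y,z]) for x in(-.0405,.0405) for y in(-.0155,.0155) for z in(-.0135,.0135)]
mark(a.astype(np.uint8),'side',P,320,90,80,80,9,'s32m.png');crop(a.astype(np.uint8),320,90,80,80,9,'s32.png')
mark(t,'top',P,255,110,80,80,9,'t32m.png')
E
```

```text
time: 27.25
position: [0.623, 0.0938, 0.1902]
ee_rot: [3.141, -0.43, -0.134]
force: [-0.5, 0.2, -2.3]
grip_width: 0.03
t 27.25 pos [0.623  0.0938 0.1902] rpy [ 3.141 -0.43  -0.134] F [-0.5  0.2 -2.3] w 30.0
need [ 3.7  0.8 75.1] [-0.0001  0.006   0.0024]
[228.92696606   0.78088315  88.62637649]
```

View pics/s32m.png

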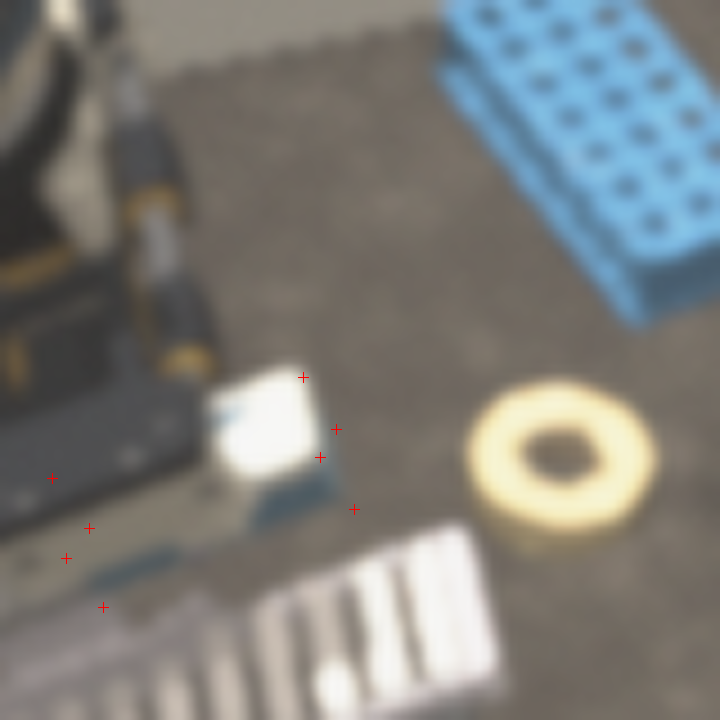

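View pics/t32m.png

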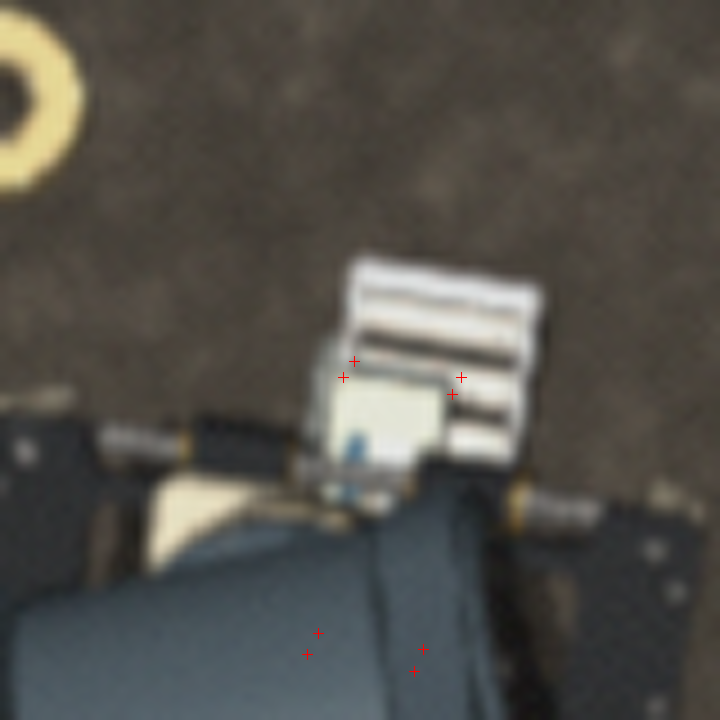

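```bash

python3 - <<'E'
from h import *
c,R=carton();st=r.state()
crop(r.grab_frame('side'),330,120,35,35,20,'s33.png');crop(r.grab_frame('top'),285,140,30,30,24,'t33.png')
for q in([.0405,.0155,-.0135],[.0405,-.0155,-.0135],[.0405,.0155,.0135]): 
    p=c+R.apply(q);print(q,((proj('side',p)+.5-[330,120])*20).round(),((proj('top',p)+.5-[285,140])*24).round(),tosl(p))
E
```

```text
[0.0405, 0.0155, -0.0135] [519. 410.] [505. 326.] [271.33442455 -16.66408985 105.57753027]
[0.0405, -0.0155, -0.0135] [480. 231.] [214. 280.] [271.36853085  14.33589139 105.57762636]
[0.0405, 0.0155, 0.0135] [594. 524.] [529. 280.] [271.29879044 -16.66396696  78.57755379]
```

View pics/s33.png

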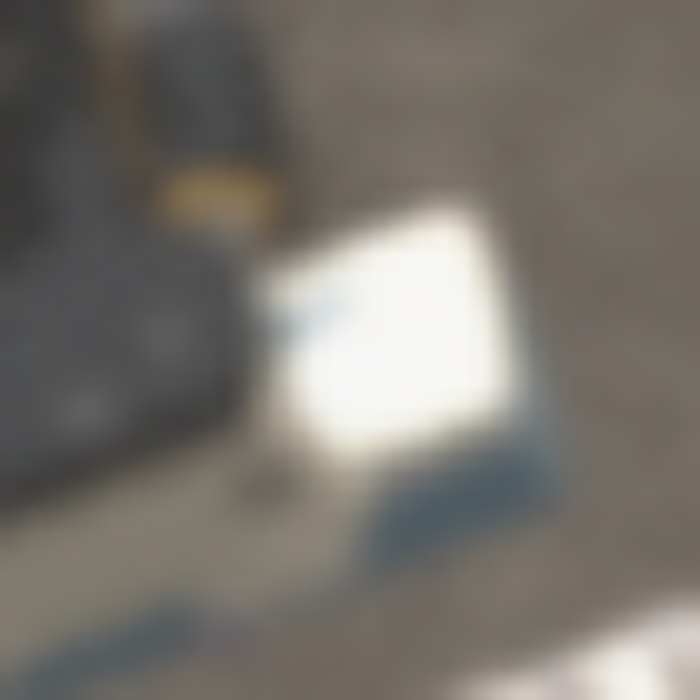

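View pics/t33.png

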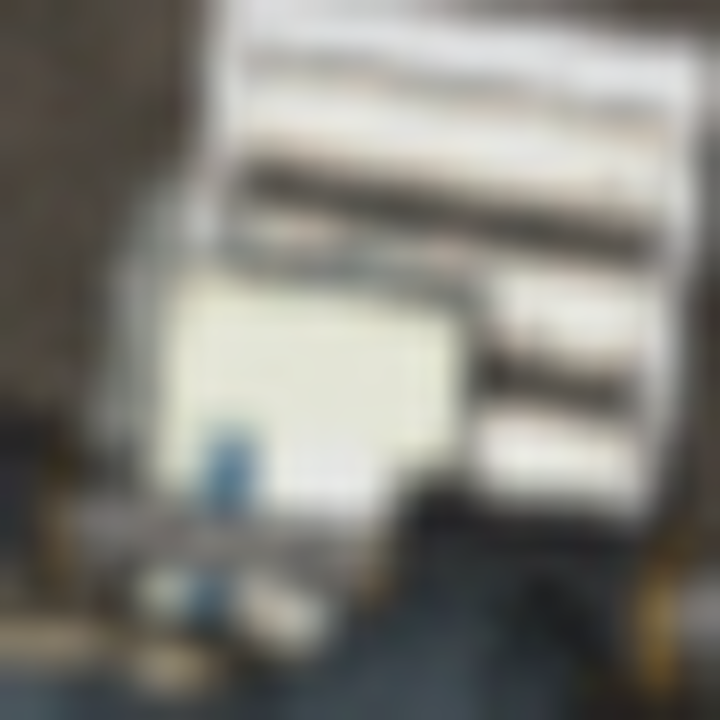

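```bash

python3 - <<'E'
from h import *
for a,b,ex in(((355.4,139.6),(303.8,152.6),'w-15.5'),((353.6,130.0),(291.4,151.0),'w+15.5')):
    p,g=tri(a,b);print(ex,tosl(p),g*1000)
E
```

```text
w-15.5 [270.69739646 -11.85077797 101.42128925] 0.6097504703437928
w+15.5 [271.07858142  19.65004232 103.31375128] 1.060620564832234
```

```bash
sed -i 's/^COFF=.*/COFF=np.array([-.002,-.0025,-.036])/' h.py
python3 - <<'E'
from h import *
p,e=cpose(L(.232,0,.0135),LY,T);go(p,e);print(tosl(carton()[0]))
E
python3 -m jog '{"turn":[[0,0,0],[0,0,0],[0,0,0],[0,0,0],[0,0,0]],"translation":[[2,4,15],[0,0,20],[0,0,15],[0,0,5],[0,0,0]],"fingers":[20,20,20,20,20]}' 25
python3 - <<'E'
from h import *
p,e=cpose(L(.232,0,.0135),LY,T);go(p,e);print(tosl(carton()[0]))
c,R=carton()
crop(r.grab_frame('side'),330,120,50,50,14,'s34.png');crop(r.grab_frame('top'),275,125,50,50,14,'t34.png')
E
```

```text
t 27.55 pos [0.6234 0.092  0.1949] rpy [-3.141 -0.436 -0.138] F [ 0.4  0.1 -1.4] w 29.9
need [ 0.7  4.1 79.1] [-0.0004  0.0001 -0.0013]
[231.35574398   4.01916534  92.5773506 ]
time: 27.97
position: [0.6475, 0.0849, 0.1446]
ee_rot: [-3.141, -0.434, -0.138]
force: [-0.3, -0.9, -1.6]
grip_width: 0.0296
t 27.97 pos [0.6475 0.0849 0.1446] rpy [-3.141 -0.434 -0.138] F [-0.3 -0.9 -1.6] w 29.6
need [-0.6  0.3 23. ] [-0.      0.002  -0.0008]
[232.68979975   0.31002835  36.49492032]
```

View pics/s34.png

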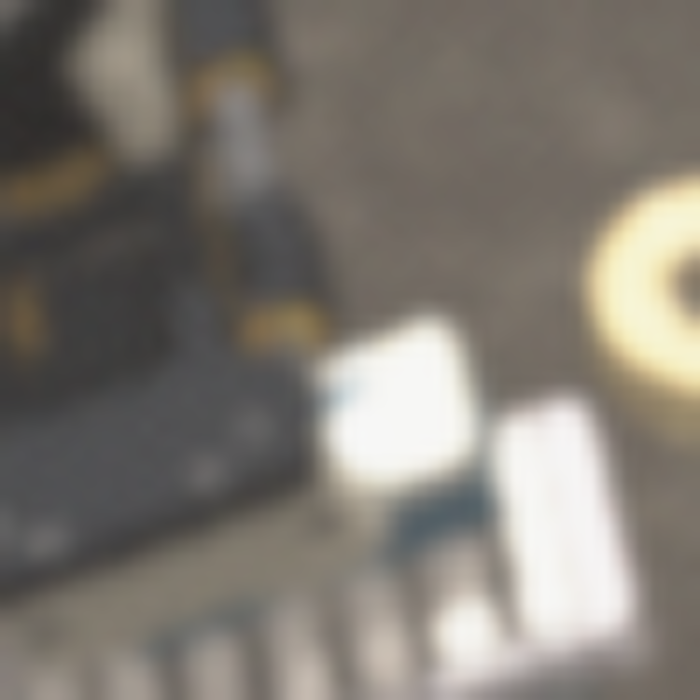

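View pics/t34.png

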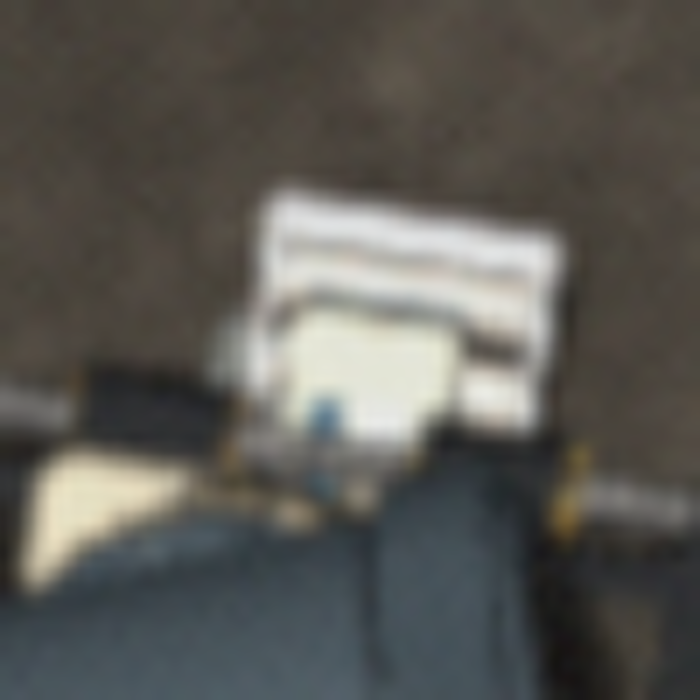

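```bash

python3 - <<'E'
from h import *
for a,b in(((363.6,153.4),(307.5,148.3)),((361.2,142.3),(295.3,146.7))):
    p,g=tri(a,b);print(tosl(p),g*1000)
c,R=carton();print(tosl(c+R.apply([.0405,.0155,-.0135])))
E
python3 -m jog '{"turn":[[0,0.002,0],[0,0,0],[0,0,0],[0,0,0]],"translation":[[0,0,8],[0,0,6],[0,0,3],[0,0,0]],"fingers":[20,20,20,20]}' 25
python3 -m jog '{"turn":[[0,0,0],[0,0,0],[0,0,0]],"translation":[[0,0,2],[0,0,0],[0,0,0]],"fingers":[20,20,20]}' 25
```

```text
[270.62971321 -15.70705414  40.52322432] 2.4305811838948177
[272.24236171  16.10155786  49.40404175] 0.9985310157889645
[274.13285336 -14.74753256  51.30111367]
time: 28.4
position: [0.6549, 0.0845, 0.1291]
ee_rot: [-3.141, -0.437, -0.137]
force: [0.6, -0.3, -1.6]
grip_width: 0.0297
time: 28.65
position: [0.6559, 0.0845, 0.1281]
ee_rot: [-3.141, -0.438, -0.137]
force: [-0.5, 0.0, -1.5]
grip_width: 0.0303
```

```bash

python3 -m jog '{"turn":[[0,0,0],[0,0,0],[0,0,0]],"translation":[[0,0,2],[0,0,0],[0,0,0]],"fingers":[20,20,20]}' 25
python3 -m jog '{"turn":[[0,0,0],[0,0,0],[0,0,0]],"translation":[[0,0,1.5],[0,0,0],[0,0,0]],"fingers":[20,20,20]}' 25
python3 - <<'E'
from h import *
print(tosl(carton()[0]))
E
```

```text
time: 28.9
position: [0.6567, 0.0844, 0.1262]
ee_rot: [-3.141, -0.438, -0.137]
force: [-1.0, 0.2, -1.6]
grip_width: 0.0298
time: 29.15
position: [0.6576, 0.0843, 0.1253]
ee_rot: [-3.141, -0.438, -0.137]
force: [-2.2, -0.3, 2.4]
grip_width: 0.0296
[233.49571749   1.05313289  14.7569545 ]
```

```bash

python3 -m jog '{"turn":[[0,0,0],[0,0,0],[0,0,0],[0,0,0],[0,0,0],[0,0,0],[0,0,0],[0,0,0]],"translation":[[0,1,0.5],[0,0,0],[0,0,0],[0,0,0],[0,0,0],[0,0,0],[0,0,0],[0,0,0]],"fingers":[20,55,55,55,55,55,55,55]}' 25
python3 - <<'E'
from h import *
crop(r.grab_frame('side'),270,110,110,100,7,'s35.png');crop(r.grab_frame('top'),235,125,110,110,6,'t35.png')
E
```

```text
time: 29.82
position: [0.6574, 0.0832, 0.1243]
ee_rot: [-3.141, -0.438, -0.137]
force: [0.5, -0.6, 0.1]
grip_width: 0.0549
```

View pics/s35.png

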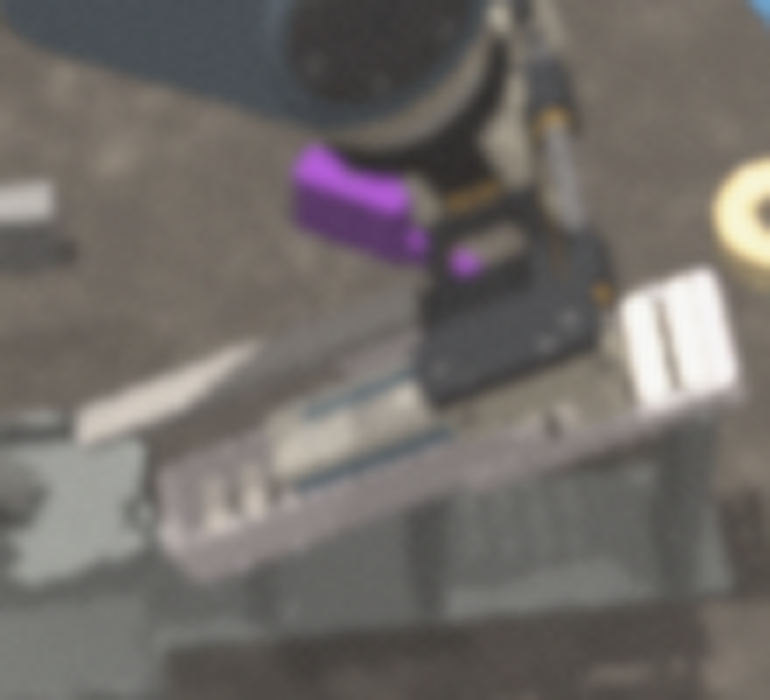

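View pics/t35.png

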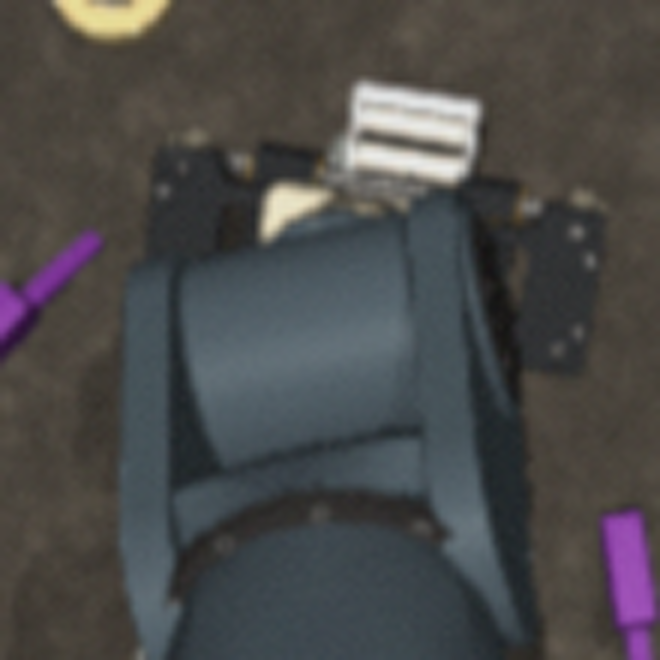

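The side view shows the carton running down between the guide walls, with its lower end near px (310,174). I'll back off and check.

```bash

python3 -m jog '{"turn":[[0,0,0],[0,0,0],[0,0,0],[0,0,0],[0,0,0],[0,0,0],[0,0,0],[0,0,0]],"translation":[[0,0,-15],[0,0,-35],[0,0,-40],[0,0,-40],[0,35,0],[0,38,0],[0,38,0],[0,38,0]],"fingers":[55,55,55,55,55,55,55,55]}' 25
python3 -m jog '{"turn":[[0,0,0],[0,0,0],[0,0,0],[0,0,0],[0,0,0],[0,0,0]],"translation":[[0,30,0],[0,25,0],[0,0,0],[0,0,0],[0,0,0],[0,0,0]],"fingers":[55,55,55,55,55,55]}' 25
python3 - <<'E'
from h import *
s=r.grab_frame('side');t=r.grab_frame('top');cv2.imwrite('pics/side_f.png',s);cv2.imwrite('pics/top_f.png',t)
crop(s,235,100,150,110,5,'s36.png');crop(t,190,130,140,145,5,'t36.png')
E
```

```text
time: 30.58
position: [0.582, -0.0581, 0.2426]
ee_rot: [-3.141, -0.439, -0.136]
force: [0.4, 0.5, -0.5]
grip_width: 0.0548
time: 31.08
position: [0.5751, -0.1105, 0.242]
ee_rot: [-3.141, -0.438, -0.136]
force: [-0.4, 0.0, -0.3]
grip_width: 0.055
```

View pics/s36.png

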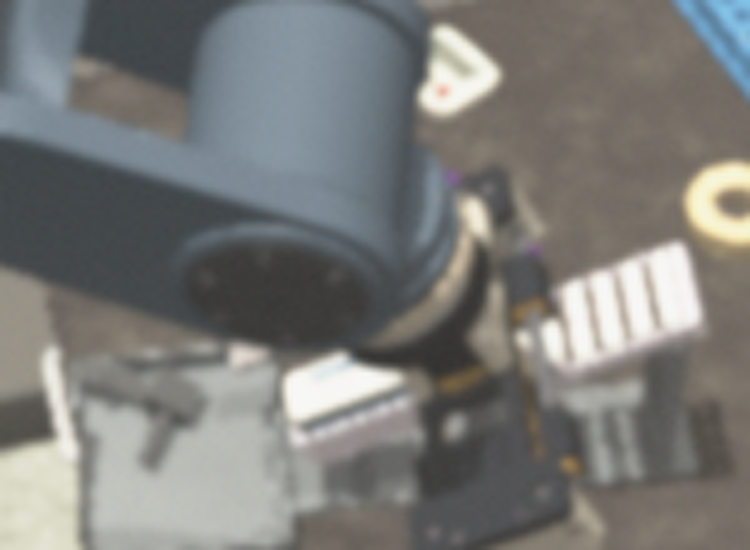

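View pics/t36.png

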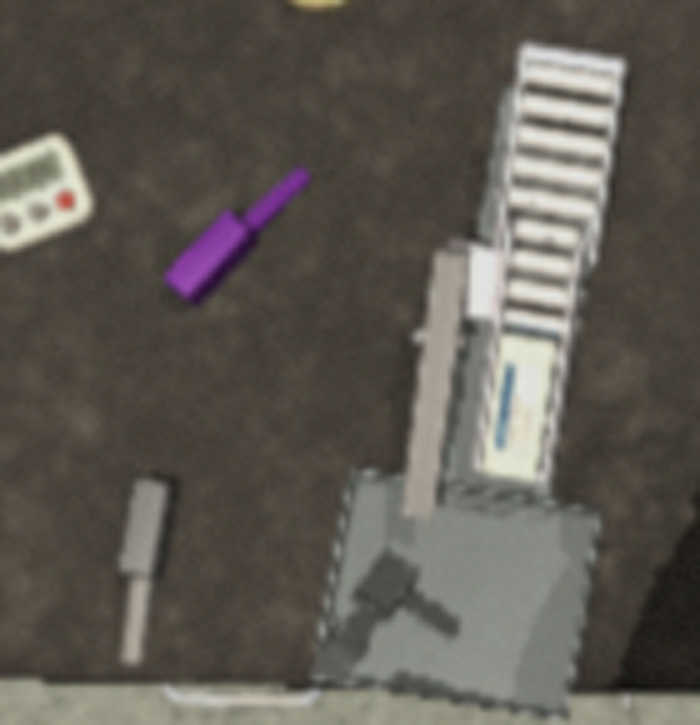

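```bash

python3 - <<'E'
from h import *
nrm=L(0,0,1)-L(0,0,0);P0=L(0,0,.027)
for u in((190+516/5-.4,130+403/5-.4),):
    o,d=ray('top',*u);p=o+d*(((P0-o)@nrm)/(d@nrm));print('carton top centre',tosl(p),'want 90.5 0 27')
t=cv2.imread('pics/top_f.png');g=cv2.resize(t[185:235,270:312],None,fx=8,fy=8,interpolation=cv2.INTER_CUBIC).astype(int)
m=((g[...,0]<g[...,1]-12)&(g[...,1]>170)).astype(np.uint8)
c=max(cv2.findContours(m,0,2)[0],key=cv2.contourArea);q=cv2.minAreaRect(c);print(q)
for b in cv2.boxPoints(q):
    o,d=ray('top',270+(b[0]+.5)/8-.5,185+(b[1]+.5)/8-.5);print(tosl(o+d*(((P0-o)@nrm)/(d@nrm))).round(1))
d=onz('top',190+388/5-.4,130+575/5-.4,.012)-LO;print('clip lane xy',np.cos(LY)*d[0]+np.sin(LY)*d[1],-np.sin(LY)*d[0]+np.cos(LY)*d[1])
w=onz('top',190+148/5-.4,130+528/5-.4,.04);print('wedge',w,np.hypot(*(w-Lx(-.033,.022,0))[:2]),r.state()['time'])
E
```

```text
carton top centre [91.47858233  1.86078254 27.        ] want 90.5 0 27
((189.3525390625, 213.06509399414062), (93.03877258300781, 226.814697265625), 8.914926528930664)
[47.2 17.4 27. ]
[129.7  15.5  27. ]
[129.7 -16.5  27. ]
[ 47.3 -15.1  27. ]
clip lane xy -0.028642846974883354 0.06621989310740875
wedge [0.44030726 0.32213011 0.04      ] 0.18266084495875343 31.1833
```

```bash

python3 - <<'E'
from h import *
print(r.state()['force'].round(1)); r.close_job(); print('handed in')
E
```

```text
[-0.8  0.1  0.5]
the job is handed in; nothing more can be done
handed in
```

The clip is off the rod and in the catch tray, the carton has run down to the end stop, and the wedge is back on the worktop. I handed the job in at about 31 s of the 72 s; no verdict was given.

**What I did:** I slid the wedge down the rod under the leaf, and the push peaked at about 10 N on the readings I took. I laid the wedge back near where it had been. Then I set the carton on the rollers at about s 0.233 and let go.

**Last checks:**
- **Clip:** its sleeve is at about lane x −0.029, y +0.066 m, inside the rim. I took its height as about 12 mm for this and did not measure it.
- **Carton:** its centre is at s 88 to 91 mm (home 90.5) and within 2 mm sideways.
- **Wedge:** flat on the worktop, about 0.18 m from the tray middle.
- **Robot:** clear of everything, with the wrist force near zero.
- **Bystanders:** I never went near the timer, petri dish or pen, but I did not measure their final positions.

**What failed or disagreed:**
- **First grasp missed:** the real fingertips sit about 30 to 35 mm higher than the reported TCP. The closing fingers pressed on top of the wedge's handle, with the wrist force reading about 40 N. I found the right height by touch and picture, and the wedge had not moved.
- **Sideways offsets:** the wedge sat about 7 mm and the carton about 5 mm from where I expected in the gripper. I corrected both from the pictures before contact mattered.
- **Leaf lift:** I could not measure it directly. I inferred it from the force and from the clip coming free.

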